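# Check filter cassettes back into stock

### The arm

A 6-joint arm with a two-finger parallel gripper is mounted at the origin on the work surface. World frame = base frame: x ahead of the robot, y to its left, z up, the work surface at z = 0. Lengths are in m, angles in rad, forces in N, time in s.
With the tool pointing down it reaches from about 0.15 to 0.775 m from the base axis. Payload 6.1 kg.
Tool frame: the origin (TCP) lies at the very end of the fingers, on their centre line; the grasp point (between the pads) lies 19 mm behind it; z points along the fingers, y is the line along which they close (so a half turn about z gives the same grasp; the last joint's range is limited). The gripper opens to 85 mm and grips with 20 to 120 N. Pads are 22 mm wide; open, the fingers measure 114 mm over their backs; the gripper's body (76 mm by 85 mm) begins 54 mm behind the grasp point. The pads swing forward as they close: fully open they stand 13 mm farther back than shut.
Start: joints at [-1.14, 0.126, -0.04, 1.405, 0, 1.571], TCP at [0.219, -0.477, 0.231] pointing down, gripper open.
Joint ranges: [-2.72, 2.72], [-0.95, 1.95], [-1.27, 1.35], [-1.78, 2.02], [-1.46, 1.47], [-3.14, 3.14]. Speed limits (rad/s): [2.39, 2.39, 3.01, 3.14, 3.14, 3.14].

### API

Orientations are given as a unit quaternion [w, x, y, z].
In Python, from bench import ctrl gives the robot as it stands.
- The arm moves only by the tool carry_out, never from a script. Its argument "commands" is a list of rows, each an object with "delta_pos": the shift along the tool's x, y, z normalised to -1 to 1, where 1 is 0.02 m, a list of three; "rotation": the turn, a rotation vector about the tool's x, y, z normalised to -1 to 1, where 1 is 8 degrees, a list of three. A call has 1 to 8 rows; each row shifts and turns the commanded pose from where the row before left it, along the tool's axes as they then stand; what a row does not reach is not made up. A row lasts 1/10 s, in which the tool goes at most 50 mm and 8.59 degrees, less where a joint would pass 70% of its speed; a pose out of reach is approached as far as the arm can. A call with a number of a shift or a turn outside -1 to 1 is refused whole. A call with a gripper value outside its range is refused whole. "grip" is the closure, from -1 (fully open) to 1 (shut), set as the call begins (left out, the last holds). The fingers move at their own pace and stop on an object; "squeeze" is the grip in N (left out, the last holds). Time passes only in rows, so rows that do not move let the fingers close. It gives the time, the measured TCP pose, the force, the opening and the grip force at its end, in the units of the state.
- ctrl.observe(): the state, without advancing time (a new reading comes with each control period).
- ctrl.get_image(name): name is "scene" or "top"; returns the picture (384x512x3 uint8, blue, green, red); there is no depth.
- ctrl.camera_model(name): a dict with "K" (3x3 intrinsics, pixels), "xyz" and "attitude" of the camera in the world. Camera axes: x right, y up, looking along -z (the intrinsics and any distortion apply to the point x, -y, -z); pixel columns grow to the right and rows downward; lengths in m; the calibration is good to about 2 mm. A picture is of the moment at which its call begins. camera_model takes no time and is no camera call.
- ctrl.close_job(): hands the job in; it is judged then, once.
The state is a dict: "t": time; "joints": joint angles; "qd": joint speeds; "joint_efforts": joint torques, N m; "tcp_pos": TCP position; "tcp_rot": TCP orientation; "force": force on the tool from outside, world axes, zero at the start; "ft_torque": the same for the moment, N m; "finger_gap": finger opening in m; "finger_force": force on a finger pad.
Only numpy, scipy, OpenCV 4.12 (cv2) and the standard library are available. Lean on these libraries where they do the work, as an engineer would, in place of code of your own. Each camera call takes 0.05 s, during which the arm holds its last target. There are 200 camera calls.

### The job

Check the filter cassettes on the bench back into stock: lay every one of them flat, label up, in the white read tray, then open a batch by twisting the black knob clockwise to its stop and letting it spring back, then read them by squeezing the orange trigger of the clamped reader fully home for a moment and letting it go, with all the cassettes still lying in the tray. Then put each cassette away flat, label up, in the rack pocket of its own colour, without pushing the brown bottle, beaker and wipes box about.

Things in the scene. Friction and masses are not known exactly. Their poses are not given: they have to be found in the camera images.
- cassette_blue: loose filter cassette (0.15 to 0.3 kg), a white block 100 long (x) x 42 wide (y) x 36 mm high (z) with blue ends and a blue label on top; origin at the centre of its underside, z up. May be absent (None). A half turn about z makes no difference
- cassette_green: loose filter cassette (0.15 to 0.3 kg), a white block 100 long (x) x 42 wide (y) x 36 mm high (z) with green ends and a green label on top; origin at the centre of its underside, z up. May be absent (None). A half turn about z makes no difference
- cassette_yellow: loose filter cassette (0.15 to 0.3 kg), a white block 100 long (x) x 42 wide (y) x 36 mm high (z) with yellow ends and a yellow label on top; origin at the centre of its underside, z up. May be absent (None). A half turn about z makes no difference
- cassette_red: loose filter cassette (0.15 to 0.3 kg), a white block 100 long (x) x 42 wide (y) x 36 mm high (z) with red ends and a red label on top; origin at the centre of its underside, z up. May be absent (None). A half turn about z makes no difference
- slot_blue: fixed blue storage pocket on the grey rack, for the blue cassette, open on top; inside 118 (x) x 60 mm (y), walls 4 mm thick, 12 mm high in all, floor 4 mm thick; origin at the centre of its underside, 6 mm above the bench. The four pockets stand side by side along their y, 85 mm apart, in an order that varies
- slot_green: fixed green storage pocket on the grey rack, for the green cassette, open on top; inside 118 (x) x 60 mm (y), walls 4 mm thick, 12 mm high in all, floor 4 mm thick; origin at the centre of its underside, 6 mm above the bench. The four pockets stand side by side along their y, 85 mm apart, in an order that varies
- slot_yellow: fixed yellow storage pocket on the grey rack, for the yellow cassette, open on top; inside 118 (x) x 60 mm (y), walls 4 mm thick, 12 mm high in all, floor 4 mm thick; origin at the centre of its underside, 6 mm above the bench. The four pockets stand side by side along their y, 85 mm apart, in an order that varies
- slot_red: fixed red storage pocket on the grey rack, for the red cassette, open on top; inside 118 (x) x 60 mm (y), walls 4 mm thick, 12 mm high in all, floor 4 mm thick; origin at the centre of its underside, 6 mm above the bench. The four pockets stand side by side along their y, 85 mm apart, in an order that varies
- tray: fixed shallow white read tray; inside 130 (x) x 284 mm (y), outer walls 4 mm thick, 12 mm high in all, floor 4 mm thick; origin at the centre of its underside, on the bench. Three ribs along x, 20 mm wide and 10 mm high from the underside, at y -76, 0 and 76 mm part it into four lanes 56 mm wide with grey floors, centred at y -114, -38, 38 and 114 mm; a cassette lies in a lane along x
- reader: fixed pistol-shaped tag reader clamped on its side on a stand, nose along its +y to the tray; origin on the bench under the grip. In its frame (mm): black grip x -50 to 54, y -28 to 0, z 93 to 127; grey barrel across the grip's +x end, x 54 to 115, y -75 to 94, top at z 136; base plate 12 high from x 30 on
- trigger (a joint): orange trigger lever: 0 at rest, 0.25 rad squeezed home; springs back (3 N to start, 7 N at the stop). Upright hinge at x 45, y 25 mm of the reader; at rest it lies along the front of the grip, x -28 to 50, y 20 to 30, z 98 to 122 mm; its free end swings to the reader's -y, to the grip. Grip and trigger are 58 mm across along y at rest
- reader_squeeze (a point): point in the reader's frame at x -10, y -4.5, z 113 mm: midway between the back of the grip and the outer face of the fully squeezed trigger, where two fingers closing along the reader's y from above press the trigger home at about 47 mm opening. Axes as the reader's
- keybox: fixed white box 80 x 80 x 35 mm high with a black spring-return knob on top, the batch key; origin at the centre of its underside
- knob (a joint): angle of the black knob, growing clockwise seen from above: 0 at rest, 1.2 rad at its stop; springs back when let go (about 0.12 N m at the stop). Its bar grip is 50 long x 14 wide x 34 mm high, z 43 to 77 mm above the bench, and lies along the box's x axis at rest
- knob_grip (a point): on the knob's axis at the height to grip the bar, 64 mm above the bench; axes as the box's (do not turn with the knob)
- amber_bottle: bystander: brown bottle 70 mm across, 170 mm high
- beaker: bystander: glass beaker 76 mm across, 95 mm high
- wipes_box: bystander: brown cardboard box of wipes 70 x 120 x 85 mm

How it is judged:
On the way, in this order (a step that is already met when the one before it is completed fails the run):
1. every cassette present lies flat, label up, in the read tray (x of cassette_blue in the frame of tray between -0.05 and 0.05 m and y of cassette_blue in the frame of tray between -0.135 and 0.135 m and z of each of cassette_blue, cassette_green, cassette_yellow, cassette_red in the frame of tray below 0.011 m and angle between each of cassette_blue, cassette_green, cassette_yellow, cassette_red's own z axis and vertical below 0.15 rad and x of cassette_green in the frame of tray between -0.05 and 0.05 m and y of cassette_green in the frame of tray between -0.135 and 0.135 m and x of cassette_yellow in the frame of tray between -0.05 and 0.05 m and y of cassette_yellow in the frame of tray between -0.135 and 0.135 m and x of cassette_red in the frame of tray between -0.05 and 0.05 m and y of cassette_red in the frame of tray between -0.135 and 0.135 m), for 0.3 s.
2. the knob is twisted to its stop (over 1.1 rad) (value of joint knob above 1.1 rad), for 0.1 s.
3. the knob has sprung back (under 0.1 rad) (value of joint knob below 0.1 rad), for 0.2 s.
4. the trigger is squeezed fully home (over 0.21 rad) for 0.2 s with all the cassettes in the tray (all of step 1 and value of joint trigger above 0.21 rad), for 0.2 s.
5. the trigger is let go (under 0.04 rad) with all the cassettes in the tray (all of step 1 and value of joint trigger below 0.04 rad), for 0.2 s.
At the end, for the whole second after the job is handed in: every cassette present lies flat on the floor of the pocket of its own colour (within 13 mm of its centre, tilt under 0.15 rad), label up and at rest; trigger under 0.04 rad and knob under 0.1 rad (x of cassette_blue in the frame of slot_blue between -0.013 and 0.013 m and y of cassette_blue in the frame of slot_blue between -0.013 and 0.013 m and z of cassette_blue in the frame of slot_blue below 0.01 m and angle between each of cassette_blue, cassette_green, cassette_yellow, cassette_red's own z axis and vertical below 0.15 rad and angle between the x axis of cassette_blue and the x axis of slot_blue, either way round below 0.3 rad and linear speed of each of cassette_blue, cassette_green, cassette_yellow, cassette_red below 0.02 m/s and x of cassette_green in the frame of slot_green between -0.013 and 0.013 m and y of cassette_green in the frame of slot_green between -0.013 and 0.013 m and z of cassette_green in the frame of slot_green below 0.01 m and angle between the x axis of cassette_green and the x axis of slot_green, either way round below 0.3 rad and x of cassette_yellow in the frame of slot_yellow between -0.013 and 0.013 m and y of cassette_yellow in the frame of slot_yellow between -0.013 and 0.013 m and z of cassette_yellow in the frame of slot_yellow below 0.01 m and angle between the x axis of cassette_yellow and the x axis of slot_yellow, either way round below 0.3 rad and x of cassette_red in the frame of slot_red between -0.013 and 0.013 m and y of cassette_red in the frame of slot_red between -0.013 and 0.013 m and z of cassette_red in the frame of slot_red below 0.01 m and angle between the x axis of cassette_red and the x axis of slot_red, either way round below 0.3 rad and value of joint trigger below 0.04 rad and value of joint knob below 0.1 rad); the robot touches nothing.
It fails at once if the amber bottle is moved by more than 30 mm (distance of amber_bottle from where it was at the start of the episode above 0.03 m).
It fails at once if the beaker is moved by more than 30 mm (distance of beaker from where it was at the start of the episode above 0.03 m).
It fails at once if the wipes box is moved by more than 30 mm (distance of wipes_box from where it was at the start of the episode above 0.03 m).
Of cassette_blue, cassette_green, cassette_yellow, cassette_red only 3 to 4 are there at a start; the rules pass over those that are not, and their reading is None.
At some moment in a run one of cassette_blue, cassette_green, cassette_yellow, cassette_red may be knocked a few centimetres aside while the robot is not near it.
Once in a run the grip may slacken for a moment while it holds something.
It also fails if it takes over 210 s, if anything falls off the work surface, if the arm or the gripper's body presses on something with over 40 N, if the wrist force passes 120 N, or if a joint passes its speed limit or range.

## Working session

There is one attempt and no reset: what is moved stays moved. The work goes in short steps, Python scripts to look and compute and a tool call to move; the robot and the scene stay as the last step left them, time stands still between calls to the robot, and variables do not carry over. Pictures are saved under pics/ and viewed, at most 14 in all, crops included, and the job is handed in when it is done.

Besides the shell and the picture viewer there is one more tool, called after "Request:" as name(argument=value, ...) on one line, values as JSON. carry_out: Moves the arm, as the interface text tells. Its arguments: {"type":"object","properties":{"commands":{"type":"array","items":{"type":"object","properties":{"delta_pos":{"type":"array","items":{"type":"number"}},"rotation":{"type":"array","items":{"type":"number"}}}}},"grip":{"type":"number"},"squeeze":{"type":"number"}},"required":["commands"]}

```bash
ls; mkdir -p pics
python3 - <<'E'
from bench import ctrl
import cv2
for n in("scene","top"):
    im=ctrl.get_image(n); cv2.imwrite(f"pics/{n}0.png",im)
    big=cv2.resize(im,(800,600),interpolation=cv2.INTER_CUBIC); cv2.imwrite(f"pics/{n}0b.png",big)
    print(n,ctrl.camera_model(n))
print(ctrl.observe())
E
```

```text
pics
scene {'K': array([[365.40246988,   0.        , 256.23971174],
       [  0.        , 365.40246988, 182.52189985],
       [  0.        ,   0.        ,   1.        ]]), 'xyz': array([ 1.29771764, -0.06661163,  0.742789  ]), 'attitude': array([0.6590459 , 0.29370718, 0.28441165, 0.63127221])}
top {'K': array([[445.94871407,   0.        , 251.73415307],
       [  0.        , 445.94871407, 189.00899565],
       [  0.        ,   0.        ,   1.        ]]), 'xyz': array([ 0.34799759, -0.01454463,  1.23816734]), 'attitude': array([-0.70036661, -0.07439622,  0.07216654,  0.70621796])}
{'t': 0.1, 'joints': array([-1.13999705e+00,  1.26331561e-01, -4.05090632e-02,  1.40541920e+00,
        3.17433602e-05,  1.57075067e+00]), 'qd': array([-1.27446588e-03, -1.90891151e-03,  1.04404979e-03,  6.09202065e-05,
        7.34897496e-05, -1.03116496e-03]), 'joint_efforts': array([-1.22711313e-03, -4.36902702e+01,  3.53607273e+01,  1.36757552e-02,
       -1.08994338e-04, -2.35823427e-05]), 'tcp_pos': array([ 0.21908945, -0.47668512,  0.23059918]), 'tcp_rot': array([-7.18232668e-04,  9.76885915e-01,  2.13760082e-01, -1.40880729e-04]), 'force': array([-0.01395274,  0.33620249, -0.01986739]), 'ft_torque': array([ 0.02189626, -0.0280097 , -0.04575077]), 'finger_force': 0.0, 'finger_gap': 0.08531351581878775}
```

View pics/top0b.png

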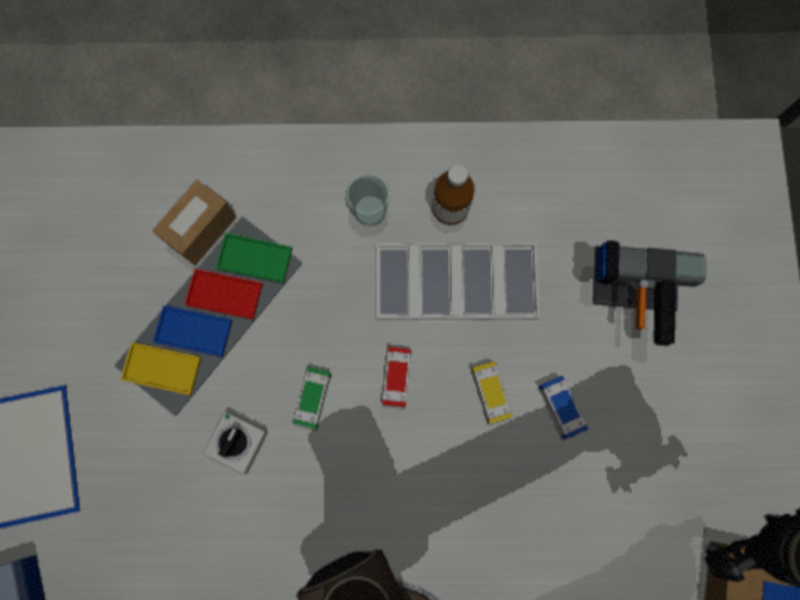

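View pics/scene0b.png

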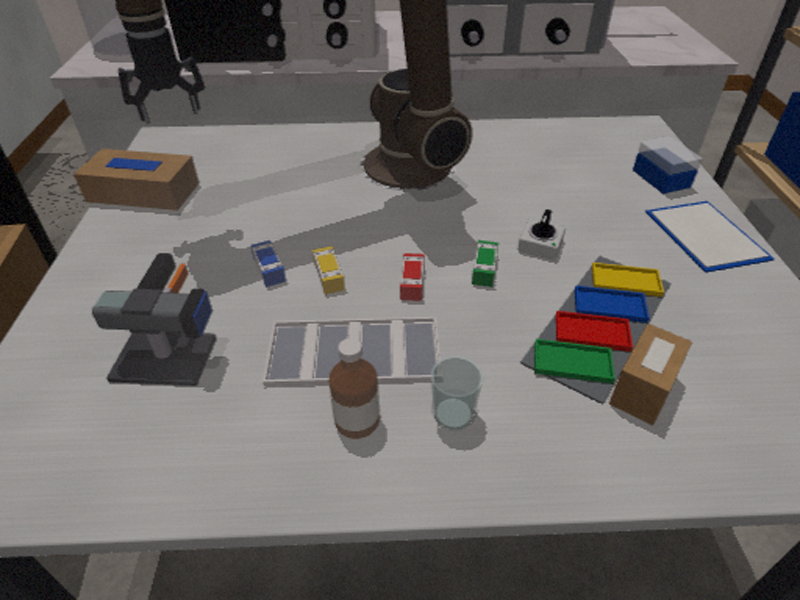

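The top view shows all four cassettes. In 800x600 pixels: green (312,397), red (397,376), yellow (491,391), blue (563,407). The tray is at (457,281), the rack at lower left, the keybox at (235,441) and the reader at (650,285). Next I'll take enlarged crops and segment by colour.

```bash
cat > h.py <<'E'
import numpy as np, cv2
from scipy.spatial.transform import Rotation as R
from bench import ctrl
def cam(n):
    m=ctrl.camera_model(n); q=m['attitude']; return m['K'],m['xyz'],R.from_quat([q[1],q[2],q[3],q[0]]).as_matrix()
def ray(n,u,v):
    K,c,A=cam(n); d=np.array([(u-K[0,2])/K[0,0],-(v-K[1,2])/K[1,1],-1.]); return c,A@d
def atz(n,u,v,z):
    c,d=ray(n,u,v); return (c+d*(z-c[2])/d[2])[:2]
def proj(n,p):
    K,c,A=cam(n); q=A.T@(np.asarray(p,float)-c); return K[0,0]*q[0]/-q[2]+K[0,2], K[1,2]+K[1,1]*q[1]/q[2]
def tri(pt,ps):
    c1,d1=ray('top',*pt); c2,d2=ray('scene',*ps)
    s=np.linalg.lstsq(np.c_[d1,-d2],c2-c1,rcond=None)[0]
    a=c1+s[0]*d1;b=c2+s[1]*d2; return (a+b)/2,np.linalg.norm(a-b)
HUE=dict(green=(45,85),blue=(100,130),yellow=(20,35),red=(-8,8))
def blobs(im,col,smin=110,amin=15):
    h=cv2.cvtColor(im,cv2.COLOR_BGR2HSV).astype(int); H=h[...,0]; H=np.where(H>170,H-180,H)
    a,b=HUE[col]; m=((H>=a)&(H<=b)&(h[...,1]>smin)&(h[...,2]>40)).astype(np.uint8)
    n,l,s,c=cv2.connectedComponentsWithStats(m)
    return [(int(s[i,4]),c[i].round(1),cv2.minAreaRect(np.argwhere(l==i)[:,::-1].astype(np.float32))) for i in range(1,n) if s[i,4]>=amin]
E
python3 - <<'E'
from h import *
for n in('top','scene'):
    im=cv2.imread(f'pics/{n}0.png')
    for c in HUE:
        for a,ce,r in blobs(im,c): print(n,c,a,ce,np.round(r[1],1),round(r[2],1), atz(n,*ce,.036).round(3))
im=cv2.imread('pics/top0.png')
def crop(im,x,y,w,h,k,f):
    o=cv2.resize(im[y:y+h,x:x+w],None,fx=k,fy=k,interpolation=cv2.INTER_CUBIC)
    for i in range(0,w,10):
        cv2.line(o,(i*k,0),(i*k,8 if (x+i)%50 else 20),(0,0,255),1)
        if (x+i)%50==0: cv2.putText(o,str(x+i),(i*k,32),0,.4,(0,0,255),1)
    for i in range(0,h,10):
        cv2.line(o,(0,i*k),(8 if (y+i)%50 else 20,i*k),(0,0,255),1)
        if (y+i)%50==0: cv2.putText(o,str(y+i),(22,i*k+4),0,.4,(0,0,255),1)
    cv2.imwrite(f,o)
crop(im,240,150,220,130,3,'pics/c1.png')
crop(im,70,130,130,180,3,'pics/c2.png')
s=cv2.imread('pics/scene0.png')
a=cv2.imread('pics/c2.png')
crop(s,60,155,80,95,5,'pics/c3.png')
crop(s,325,125,50,50,8,'pics/c4.png')
b=cv2.imread('pics/c3.png');d=cv2.imread('pics/c4.png')
W=np.zeros((480,800,3),np.uint8);W[:475,:400]=b;W[:400,400:]=d;cv2.imwrite('pics/c34.png',W)
E
```

```text
top green 1051 [162.  164.7] [45.  23.8] 11.7 [0.673 0.238]
top green 33 [203.7 237.4] [13.8  2.2] 14.0 [0.469 0.119]
top green 209 [198.7 253.7] [11.4 18.2] 14.0 [0.426 0.131]
top green 35 [195.3 271.1] [14.6  2.6] 16.7 [0.38 0.14]
top blue 77 [385.7 166.4] [ 4.4 23.2] 2.7 [ 0.662 -0.385]
top blue 1141 [122.8 211.4] [46.8 25.2] 12.2 [0.542 0.341]
top blue 43 [352.8 244.4] [ 2.8 15.2] 66.8 [ 0.447 -0.282]
top blue 453 [ 32.4 292.7] [85.4 51.4] 83.5 [0.328 0.568]
top blue 223 [361.2 259.9] [19.  11.8] 65.6 [ 0.406 -0.302]
top blue 41 [367.8 276.4] [ 2.5 16.2] 66.8 [ 0.363 -0.317]
top blue 52 [ 15.5 369.9] [25.5  2.7] 79.7 [0.136 0.593]
top blue 230 [499.2 378.6] [11. 23.] 90.0 [ 0.107 -0.632]
top yellow 1197 [102.6 235.4] [47.6 26. ] 12.2 [0.477 0.392]
top yellow 43 [308.9 234.2] [ 2.8 14.9] 71.6 [ 0.475 -0.165]
top yellow 233 [315.  250.4] [19.  12.2] 72.9 [ 0.432 -0.18 ]
top yellow 46 [319.2 267.4] [ 2.7 15.8] 74.1 [ 0.387 -0.189]
top red 1111 [142.7 187.7] [46.4 24.7] 11.7 [0.608 0.289]
top red 42 [254.8 223.5] [14.2  2.7] 6.3 [ 0.506 -0.019]
top red 226 [253.6 240.3] [11.9 18.7] 6
[... 581 characters left out ...]
1] [10.6 10.2] 68.2 [ 0.409 -0.298]
scene blue 24 [173.7 172.7] [ 2.3 13. ] 66.0 [ 0.45  -0.282]
scene blue 818 [391.1 193.7] [49.2 18.6] 7.1 [0.57  0.339]
scene blue 37 [127.4 194.5] [ 3.1 17.4] 26.6 [ 0.54 -0.4 ]
scene yellow 20 [205.4 159.2] [ 1.6 12.4] 78.7 [ 0.389 -0.191]
scene yellow 114 [209.1 167.9] [10.7 10.9] 76.0 [ 0.433 -0.177]
scene yellow 723 [401.3 178. ] [47.1 17. ] 7.1 [0.506 0.39 ]
scene yellow 129 [212.8 181.4] [10.3 13.3] 81.9 [ 0.495 -0.163]
scene red 18 [263.2 162.7] [12.  1.] -0.0 [ 0.415 -0.012]
scene red 121 [263.6 172.3] [11. 11.] 90.0 [ 0.461 -0.013]
scene red 138 [262.6 186.5] [ 9. 13.] 90.0 [ 0.524 -0.019]
scene red 945 [379.8 211.1] [51.6 20.2] 8.1 [0.635 0.288]
```

View pics/c1.png

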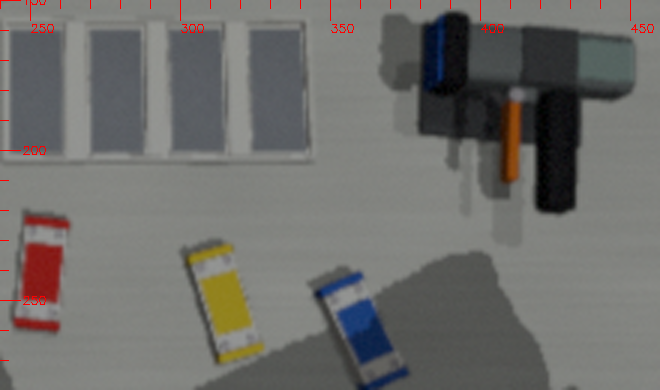

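View pics/c2.png

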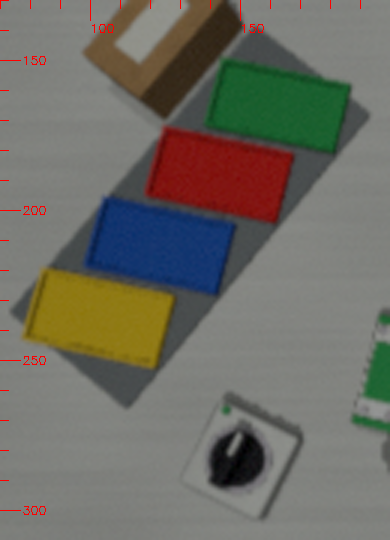

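View pics/c34.png

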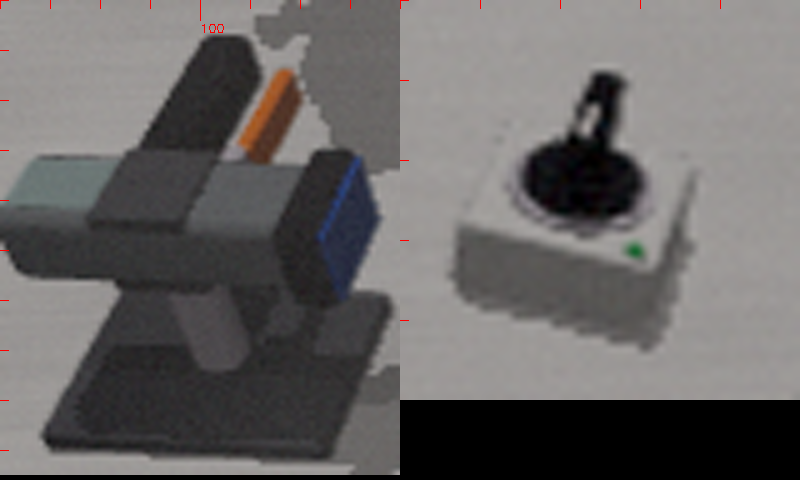

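The crops show the tray corners at about (241.7,156.5), (343,156.7), (344,203.3) and (241.3,203.5). The knob bar runs (142,290)-(150,274), and the trigger runs (411,181)-(409.7,210). I'll work these out as positions and check the heights.

```bash
cat >> h.py <<'E'
def fit(n0,pts3,pix,x0,z=0):
    # planar pose x,y,yaw of object from model points (mm) and top pixels
    from scipy.optimize import least_squares
    P=np.array(pts3,float)/1000
    def f(p):
        c,s=np.cos(p[2]),np.sin(p[2]); W=np.c_[p[0]+c*P[:,0]-s*P[:,1],p[1]+s*P[:,0]+c*P[:,1],P[:,2]]
        return np.concatenate([np.array(proj(n0,w))-q for w,q in zip(W,pix)])
    r=least_squares(f,x0); return r.x.round(4),np.degrees(r.x[2]).round(1),np.abs(r.fun).max().round(2)
def pose():
    o=ctrl.observe(); q=o['tcp_rot']; M=R.from_quat([q[1],q[2],q[3],q[0]]).as_matrix(); return o,M
def plan(x,y,z,psi):
    o,M=pose(); p=o['tcp_pos']; cur=np.degrees(np.arctan2(M[1,1],M[0,1]))
    d=np.array([x,y,z])-p; t=np.radians(psi); dr=(psi-cur+180)%360-180
    print('t',round(o['t'],1),'p',p.round(4),'psi',cur.round(1),'q6',o['joints'][5].round(2),'tilt',M[2,2].round(4),'gap',o['finger_gap'].round(4),'ff',round(o['finger_force'],1))
    print('  rot z units %.2f'%(-dr/8),' then shift units x %.2f y %.2f z %.2f'%((-np.sin(t)*d[0]+np.cos(t)*d[1])/.02,(np.cos(t)*d[0]+np.sin(t)*d[1])/.02,-d[2]/.02))
E
python3 - <<'E'
from h import *
T=cv2.imread('pics/top0.png');S=cv2.imread('pics/scene0.png')
print('label tri')
for c,pt,ps in[('green',(198.7,253.7),(310.3,163.7)),('blue',(361.2,259.9),(170.4,164.1)),('yellow',(315,250.4),(209.1,167.9)),('red',(253.6,240.3),(263.6,172.3))]:
    print(c,*[np.round(a,4) for a in tri(pt,ps)])
for c,a,b in[('green',(203.7,237.4),(195.3,271.1)),('blue',(352.8,244.4),(367.8,276.4)),('yellow',(308.9,234.2),(319.2,267.4)),('red',(254.8,223.5),(251.8,257.7))]:
    A=atz('top',*a,.036);B=atz('top',*b,.036);print(c,((A+B)/2).round(4),'yaw',np.degrees(np.arctan2(*(A-B)[::-1])).round(1),np.linalg.norm(A-B).round(3))
print('pockets')
for c,pt,ps in[('green',(162,164.7),(366.9,230.6)),('red',(142.7,187.7),(379.8,211.1)),('blue',(122.8,211.4),(391.1,193.7)),('yellow',(102.6,235.4),(401.3,178))]:
    r=[b for b in blobs(T,c) if b[0]>900][0][2]; bx=cv2.boxPoints(r)
    W=np.array([atz('top',*q,.018) for q in bx]); e=[W[1]-W[0],W[2]-W[1]]; l=max(e,key=np.linalg.norm)
    print(c,np.round(tri(pt,ps)[0],4),W.mean(0).round(4),'yaw',np.degrees(np.arctan2(l[1],l[0])).round(1)%180,[np.linalg.norm(k).round(3) for k in e])
print('tray',fit('top',[(69,146,12),(69,-146,12),(-69,-146,12),(-69,146,12)],[(241.7,156.5),(343,156.9),(344,203.6),(241.3,203.6)],(.6,0,0)))
for a,b in[((241.7,156.5),(276/1.5625,320/1.5625)),((241.7,156.5),(437/1.5625,384/1.5625)),((343,156.9),(264/1.5625,385/1.5625))]: print(np.round(tri(a,b)[0],4))
print('keybox',fit('top',[(40,40,35),(40,-40,35),(-40,-40,35),(-40,40,35)],[(144,264),(168.5,277),(157.5,302.7),(131,289.5)],(.4,.3,-.5)))
print('bar top tri', np.round(tri((146,282),(325+200/8,125+115/8)),4) if 0 else '')
for a,b in[((142,290),(150,274))]:
    A=atz('top',*a,.077);B=atz('top',*b,.077);print('bar',((A+B)/2).round(4),np.degrees(np.arctan2(*(B-A)[::-1])),np.linalg.norm(A-B))
print('reader',fit('top',[(-50,-28,127),(-50,0,127),(-28,20,122),(-28,30,122),(115,94,115)],[(240+574/3,150+210/3),(240+536/3,150+210/3),(240+517/3,150+181/3),(240+503/3,150+181/3),(381.5,154.5)],(.55,-.45,0)))
print('trig tip tri',np.round(tri((410,210.3),(60+288/5,155+72/5)),4))
E
```

```text
label tri
green [0.4259 0.1324 0.0354] 0.0017
blue [ 0.4058 -0.3003  0.0341] 0.0036
yellow [ 0.4319 -0.1786  0.0356] 0.0022
red [ 0.4604 -0.0142  0.0356] 0.0028
green [0.4246 0.1292] yaw -13.3 0.092
blue [ 0.4048 -0.2991] yaw 22.5 0.091
yellow [ 0.4312 -0.177 ] yaw 15.4 0.092
red [ 0.4598 -0.0149] yaw -5.5 0.092
pockets
green [0.6799 0.2446 0.0107] [0.6783 0.2421] yaw 77.5 [np.float64(0.069), np.float64(0.13)]
red [0.6133 0.2972 0.0122] [0.6119 0.2941] yaw 77.6 [np.float64(0.07), np.float64(0.132)]
blue [0.5463 0.3499 0.0125] [0.5454 0.3463] yaw 77.3 [np.float64(0.07), np.float64(0.132)]
yellow [0.48   0.4021 0.0129] [0.479  0.3984] yaw 77.4 [np.float64(0.071), np.float64(0.133)]
tray (array([ 0.6317, -0.1268, -0.0125]), np.float64(-0.7), np.float64(1.21))
[ 0.6876 -0.1052  0.1578]
[ 0.7065  0.0159 -0.0058]
[ 7.005e-01 -2.716e-01  5.000e-04]
keybox (array([ 0.3496,  0.2584, -0.4415]), np.float64(-25.3), np.float64(2.12))
bar top tri 
bar [0.3526 0.2598] -25.2645107744013 0.04402691622416883
reader (array([ 0.5504, -0.437 , -0.0811]), np.float64(-4.6), np.float64(1.28))Traceback (most recent call last):
  File "<stdin>", line 20, in <module>
    return _wrapfunc(a, 'round', decimals=decimals, out=out)
    return _wrapit(obj, method, *args, **kwds)
    conv = _array_converter(obj)
ValueError: setting an array element with a sequence. The requested array has an inhomogeneous shape after 1 dimensions. The detected shape was (2,) + inhomogeneous part.
```

Run:
```python
from h import *
k=1.5625
print('tray scene',fit('scene',[(69,146,12),(69,-146,12),(-69,-146,12),(-69,146,12)],np.array([(440,382),(265,385),(276,321),(437,319)])/k,(.63,-.13,0)))
T=cv2.imread('pics/top0.png'); g=cv2.cvtColor(T,cv2.COLOR_BGR2GRAY)
h=cv2.cvtColor(T,cv2.COLOR_BGR2HSV)
reg=np.zeros_like(g);reg[158:203,243:343]=1
_,m=cv2.threshold(g[158:203,243:343],0,255,cv2.THRESH_OTSU+cv2.THRESH_BINARY_INV)
n,l,s,c=cv2.connectedComponentsWithStats(m)
C=[c[i]+(243,158) for i in range(1,n) if s[i,4]>300]; C=sorted(C,key=lambda a:a[0]); print(np.round(C,1))
print('lanes',fit('top',[(0,114,4),(0,38,4),(0,-38,4),(0,-114,4)],C,(.63,-.13,0)))
for a,n in[((288,139),'bottle'),((236.5,136),'beaker')]: print(n,atz('top',*a,0))
print(np.round(tri((410,210.3),(60+288/5,155+72/5))[0],4))
plan(.425,.131,.20,76.7); plan(.406,-.2997,.2,112.5)
```

```text
tray scene (array([ 0.6415, -0.1205, -0.0282]), np.float64(-1.6), np.float64(1.9))
[[251.7 179.9]
 [278.7 180.4]
 [305.4 179.9]
 [332.5 179.7]]
lanes (array([ 0.6332, -0.1264, -0.0045]), np.float64(-0.3), np.float64(0.35))
bottle [ 0.75641504 -0.11818794]
beaker [0.7669354  0.03143369]
[ 0.5253 -0.4123  0.1162]Traceback (most recent call last):
  File "<stdin>", line 13, in <module>
  File "h.py", line 35, in plan
    print('t',round(o['t'],1),'p',p.round(4),'psi',cur.round(1),'q6',o['joints'][5].round(2),'tilt',M[2,2].round(4),'gap',o['finger_gap'].round(4),'ff',round(o['finger_force'],1))
                                                                                                                          ^^^^^^^^^^^^^^^^^^^^^
AttributeError: 'float' object has no attribute 'round'
```

```bash
sed -i "s/o\['finger_gap'\].round(4)/round(float(o['finger_gap']),4)/" h.py
python3 - <<'E'
from h import *
plan(.406,-.2997,.11,-67.5)
E
```

```text
t 0.1 p [ 0.2191 -0.4767  0.2306] psi -65.3 q6 1.57 tilt -1.0 gap 0.0853 ff 0.0
  rot z units 0.27  then shift units x 12.02 y -4.60 z 6.03
```

Request:
carry_out(commands=[{"rotation": [0, 0, 0.27]}, {"delta_pos": [1, -0.4, 0]}, {"delta_pos": [1, -0.4, 0]}, {"delta_pos": [1, -0.4, 0]}, {"delta_pos": [1, -0.4, 0]}, {"delta_pos": [1, -0.4, 0.5]}, {"delta_pos": [1, -0.4, 0.5]}, {"delta_pos": [1, -0.4, 0.5]}], grip=-0.8, squeeze=40)

```text
invalid input at $.commands[0]: expected keys delta_pos, rotation
```

Request:
carry_out(commands=[{"delta_pos": [1, -0.4, 0.5]}, {"delta_pos": [1, -0.4, 0.5]}, {"delta_pos": [1, -0.4, 0.5]}, {"delta_pos": [1, -0.3, 1]}, {"delta_pos": [1, -0.3, 1]}, {"delta_pos": [0, 0, 0.5]}, {"delta_pos": [0, 0, 0]}, {"delta_pos": [0, 0, 0]}])

```text
invalid input at $.commands[0]: expected keys delta_pos, rotation
```

Run:
```python
from h import *
plan(.406,-.2997,.010,-67.5)
im=ctrl.get_image('top');cv2.imwrite('pics/a.png',cv2.resize(im[210:330,270:450],None,fx=4,fy=4,interpolation=cv2.INTER_CUBIC))
im=ctrl.get_image('scene');cv2.imwrite('pics/a2.png',im)
```

```text
t 0.1 p [ 0.2191 -0.4767  0.2306] psi -65.3 q6 1.57 tilt -1.0 gap 0.0853 ff 0.0
  rot z units 0.27  then shift units x 12.02 y -4.60 z 11.03
```

Request:
carry_out(commands=[{"delta_pos": [0, 0, 0], "rotation": [0, 0, 0.27]}, {"delta_pos": [1, -0.4, 0], "rotation": [0, 0, 0]}, {"delta_pos": [1, -0.4, 0], "rotation": [0, 0, 0]}, {"delta_pos": [1, -0.4, 0], "rotation": [0, 0, 0]}, {"delta_pos": [1, -0.4, 0], "rotation": [0, 0, 0]}, {"delta_pos": [1, -0.4, 0.5], "rotation": [0, 0, 0]}, {"delta_pos": [1, -0.4, 0.5], "rotation": [0, 0, 0]}, {"delta_pos": [1, -0.4, 0.5], "rotation": [0, 0, 0]}], grip=-0.8, squeeze=40)

```text
t: 1.0
tcp_pos: [0.3276, -0.3709, 0.2008]
tcp_rot: [-0.0, 0.981, 0.195, -0.0]
force: [0.4, 0.0, -0.5]
finger_gap: 0.0769
finger_force: 0.0
```

Request:
carry_out(commands=[{"delta_pos": [1, -0.4, 0.5], "rotation": [0, 0, 0]}, {"delta_pos": [1, -0.4, 0.5], "rotation": [0, 0, 0]}, {"delta_pos": [1, -0.4, 0.5], "rotation": [0, 0, 0]}, {"delta_pos": [1, -0.3, 1], "rotation": [0, 0, 0]}, {"delta_pos": [1, -0.3, 1], "rotation": [0, 0, 0]}, {"delta_pos": [0, 0, 0.5], "rotation": [0, 0, 0]}, {"delta_pos": [0, 0, 0], "rotation": [0, 0, 0]}, {"delta_pos": [0, 0, 0], "rotation": [0, 0, 0]}])

```text
t: 1.8
tcp_pos: [0.4053, -0.3005, 0.1217]
tcp_rot: [0.0, 0.981, 0.195, -0.0]
force: [0.6, -0.6, 0.3]
finger_gap: 0.0773
finger_force: 0.0
```

Run:
```python
from h import *
plan(.406,-.2997,.010,-67.5)
im=ctrl.get_image('top');cv2.imwrite('pics/a.png',cv2.resize(im[210:330,270:450],None,fx=4,fy=4,interpolation=cv2.INTER_CUBIC))
im=ctrl.get_image('scene');cv2.imwrite('pics/a2.png',cv2.resize(im[80:230,90:290],None,fx=4,fy=4,interpolation=cv2.INTER_CUBIC))
```

```text
t 1.8 p [ 0.4053 -0.3005  0.1217] psi -67.5 q6 2.11 tilt -1.0 gap 0.0773 ff 0.0
  rot z units -0.00  then shift units x 0.05 y -0.02 z 5.58
```

View pics/a2.png

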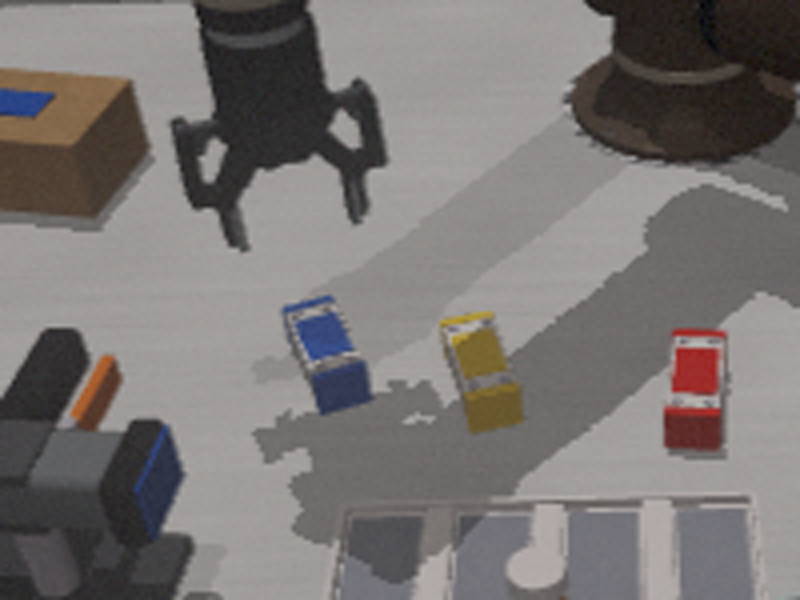

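The fingers stand over the blue cassette and in line with it, at about (325,340) in the crop. I'll go down, grip and lift.

Request:
carry_out(commands=[{"delta_pos": [0, 0, 1], "rotation": [0, 0, 0]}, {"delta_pos": [0, 0, 1], "rotation": [0, 0, 0]}, {"delta_pos": [0, 0, 1], "rotation": [0, 0, 0]}, {"delta_pos": [0, 0, 1], "rotation": [0, 0, 0]}, {"delta_pos": [0, 0, 1], "rotation": [0, 0, 0]}, {"delta_pos": [0, 0, 0.6], "rotation": [0, 0, 0]}, {"delta_pos": [0, 0, 0], "rotation": [0, 0, 0]}])

```text
t: 2.6
tcp_pos: [0.4047, -0.3, 0.0084]
tcp_rot: [-0.001, 0.981, 0.195, -0.001]
force: [0.3, 0.8, -0.5]
finger_gap: 0.0769
finger_force: 0.0
```

Request:
carry_out(commands=[{"delta_pos": [0, 0, 0], "rotation": [0, 0, 0]}, {"delta_pos": [0, 0, 0], "rotation": [0, 0, 0]}, {"delta_pos": [0, 0, 0], "rotation": [0, 0, 0]}, {"delta_pos": [0, 0, 0], "rotation": [0, 0, 0]}, {"delta_pos": [0, 0, 0], "rotation": [0, 0, 0]}, {"delta_pos": [0, 0, 0], "rotation": [0, 0, 0]}, {"delta_pos": [0, 0, 0], "rotation": [0, 0, 0]}, {"delta_pos": [0, 0, 0], "rotation": [0, 0, 0]}], grip=1, squeeze=50)

```text
t: 3.4
tcp_pos: [0.4064, -0.3006, 0.0107]
tcp_rot: [0.001, 0.981, 0.195, 0.001]
force: [-0.5, 0.6, 6.2]
finger_gap: 0.041
finger_force: 52.4
```

Request:
carry_out(commands=[{"delta_pos": [0, 0, -0.6], "rotation": [0, 0, 0]}, {"delta_pos": [0, 0, -1], "rotation": [0, 0, 0]}, {"delta_pos": [0, 0, -1], "rotation": [0, 0, 0.8]}, {"delta_pos": [0, 0, -0.6], "rotation": [0, 0, 1]}, {"delta_pos": [0, 0, 0], "rotation": [0, 0, 1]}, {"delta_pos": [0, 0, 0], "rotation": [0, 0, 0]}])

```text
t: 4.0
tcp_pos: [0.4059, -0.3003, 0.0744]
tcp_rot: [0.0, 1.0, 0.001, 0.0]
force: [0.3, -0.2, -2.8]
finger_gap: 0.0413
finger_force: 51.4
```

Run:
```python
from h import *
plan(.632,-.239,.017,-90.5)
```

```text
t 4.0 p [ 0.4059 -0.3003  0.0744] psi -89.9 q6 2.5 tilt -1.0 gap 0.0413 ff 51.4
  rot z units 0.08  then shift units x 11.28 y -3.16 z 2.87
```

Request:
carry_out(commands=[{"delta_pos": [1, -0.3, 0], "rotation": [0, 0, 0]}, {"delta_pos": [1, -0.3, 0], "rotation": [0, 0, 0]}, {"delta_pos": [1, -0.3, 0], "rotation": [0, 0, 0]}, {"delta_pos": [1, -0.3, 0], "rotation": [0, 0, 0]}, {"delta_pos": [1, -0.3, 0], "rotation": [0, 0, 0]}, {"delta_pos": [1, -0.3, 0], "rotation": [0, 0, 0]}, {"delta_pos": [1, -0.3, 0], "rotation": [0, 0, 0]}, {"delta_pos": [1, -0.3, 0], "rotation": [0, 0, 0]}])

```text
t: 4.8
tcp_pos: [0.566, -0.2512, 0.073]
tcp_rot: [-0.0, 1.0, 0.003, -0.001]
force: [-0.2, -0.2, -1.7]
finger_gap: 0.0413
finger_force: 51.4
```

Request:
carry_out(commands=[{"delta_pos": [1, -0.3, 0], "rotation": [0, 0, 0]}, {"delta_pos": [1, -0.3, 0], "rotation": [0, 0, 0]}, {"delta_pos": [1, -0.16, 0.5], "rotation": [0, 0, 0.08]}, {"delta_pos": [0.3, 0, 0.5], "rotation": [0, 0, 0]}, {"delta_pos": [0, 0, 0.5], "rotation": [0, 0, 0]}, {"delta_pos": [0, 0, 0.5], "rotation": [0, 0, 0]}, {"delta_pos": [0, 0, 0], "rotation": [0, 0, 0]}, {"delta_pos": [0, 0, 0], "rotation": [0, 0, 0]}])

```text
t: 5.6
tcp_pos: [0.6306, -0.2367, 0.0331]
tcp_rot: [-0.0, 1.0, -0.005, -0.0]
force: [-0.1, -0.0, -2.4]
finger_gap: 0.0413
finger_force: 51.3
```

Run:
```python
from h import *
plan(.634,-.239,.016,-90.5)
im=ctrl.get_image('top')[145:265,230:400]
im2=ctrl.get_image('scene')[190:260,150:300]
a=cv2.resize(im,None,fx=4,fy=4,interpolation=cv2.INTER_CUBIC)[:600];b=cv2.resize(im2,None,fx=4,fy=4,interpolation=cv2.INTER_CUBIC)
cv2.imwrite('pics/b.png',a);cv2.imwrite('pics/b2.png',b)
```

```text
t 5.6 p [ 0.6306 -0.2367  0.0331] psi -90.5 q6 2.79 tilt -1.0 gap 0.0413 ff 51.3
  rot z units -0.00  then shift units x 0.17 y 0.11 z 0.85
```

View pics/b2.png

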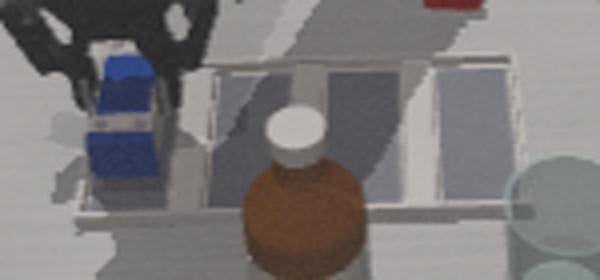

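The blue cassette hangs over its lane, at about (123,150) in the crop. I'll lower it, let go, retreat and plan for the yellow.

Request:
carry_out(commands=[{"delta_pos": [0.15, 0.05, 0.4], "rotation": [0, 0, 0]}, {"delta_pos": [0, 0, 0.4], "rotation": [0, 0, 0]}, {"delta_pos": [0, 0, 0.05], "rotation": [0, 0, 0]}, {"delta_pos": [0, 0, 0], "rotation": [0, 0, 0]}])

```text
t: 6.1
tcp_pos: [0.6341, -0.2374, 0.0156]
tcp_rot: [-0.0, 1.0, -0.004, -0.001]
force: [0.3, 0.5, -2.2]
finger_gap: 0.0411
finger_force: 51.4
```

Request:
carry_out(commands=[{"delta_pos": [0, 0, 0], "rotation": [0, 0, 0]}, {"delta_pos": [0, 0, 0], "rotation": [0, 0, 0]}, {"delta_pos": [0, 0, 0], "rotation": [0, 0, 0]}, {"delta_pos": [0, 0, 0], "rotation": [0, 0, 0]}, {"delta_pos": [0, 0, -0.5], "rotation": [0, 0, 0]}, {"delta_pos": [0, 0, -1], "rotation": [0, 0, 0]}, {"delta_pos": [0, 0, -1], "rotation": [0, 0, 0]}, {"delta_pos": [0, 0, -1], "rotation": [0, 0, 0]}], grip=-0.45)

```text
t: 6.9
tcp_pos: [0.6346, -0.2375, 0.0879]
tcp_rot: [0.0, 1.0, -0.005, 0.0]
force: [0.6, 0.3, 0.6]
finger_gap: 0.0619
finger_force: 0.0
```

Request:
carry_out(commands=[{"delta_pos": [-1, 0, -1], "rotation": [0, 0, 0]}, {"delta_pos": [-1, 0, 0], "rotation": [0, 0, 0]}, {"delta_pos": [-1, 0, 0], "rotation": [0, 0, 0]}, {"delta_pos": [-1, 0, 0], "rotation": [0, 0, 0]}, {"delta_pos": [-1, 0, 0], "rotation": [0, 0, 0]}, {"delta_pos": [-1, 0, 0], "rotation": [0, 0, 0]}, {"delta_pos": [0, 0, 0], "rotation": [0, 0, -1]}, {"delta_pos": [0, 0, 0], "rotation": [0, 0, -0.9]}], grip=-0.8)

```text
t: 7.7
tcp_pos: [0.5142, -0.2366, 0.1077]
tcp_rot: [0.0, 0.991, 0.13, 0.001]
force: [-0.9, -0.1, -0.6]
finger_gap: 0.0765
finger_force: 0.0
```

```bash
cat >> h.py <<'E'
def cass(ts=('top',)):
    # colour label centres of cassettes (label blob 60..400 px in top), with end strips for yaw
    im=ctrl.get_image('top')
    for c in HUE:
        bs=[b for b in blobs(im,c) if 90<b[0]<400 and atz('top',*b[1],.036)[0]>.3 and -.34<atz('top',*b[1],.036)[1]<.5]
        for b in bs:
            r=b[2]; bx=np.array([atz('top',*q,.036) for q in cv2.boxPoints(r)]); e=[bx[1]-bx[0],bx[2]-bx[1]]; l=max(e,key=np.linalg.norm)
            print('  cass',c,b[0],(atz('top',*b[1],.036)+[0,.001]).round(4),'yaw',((np.degrees(np.arctan2(l[1],l[0]))+90)%180-90).round(1),[np.linalg.norm(k).round(3) for k in e])
    return im
E
python3 - <<'E'
from h import *
cass()
plan(.4317,-.1775,.010,-74.6)
E
```

```text
cass green 205 [0.4252 0.1325] yaw -14.0 [np.float64(0.049), np.float64(0.03)]
  cass blue 200 [ 0.6347 -0.2391] yaw -2.8 [np.float64(0.031), np.float64(0.048)]
  cass yellow 234 [ 0.4319 -0.179 ] yaw 13.9 [np.float64(0.033), np.float64(0.05)]
  cass red 226 [ 0.46   -0.0149] yaw -6.1 [np.float64(0.05), np.float64(0.033)]
t 7.8 p [ 0.5144 -0.2366  0.1076] psi -74.8 q6 2.44 tilt -1.0 gap 0.0769 ff 0.0
  rot z units -0.02  then shift units x -3.20 y -3.95 z 4.88
```

Blue lies in its lane. The yellow is next.

Request:
carry_out(commands=[{"delta_pos": [-0.8, -1, 0], "rotation": [0, 0, 0]}, {"delta_pos": [-0.8, -1, 0], "rotation": [0, 0, 0]}, {"delta_pos": [-0.8, -1, 0], "rotation": [0, 0, 0]}, {"delta_pos": [-0.8, -0.95, 0], "rotation": [0, 0, 0]}, {"delta_pos": [0, 0, 0], "rotation": [0, 0, 0]}, {"delta_pos": [0, 0, 1], "rotation": [0, 0, 0]}, {"delta_pos": [0, 0, 1], "rotation": [0, 0, 0]}, {"delta_pos": [0, 0, 1], "rotation": [0, 0, 0]}])

```text
t: 8.55
tcp_pos: [0.4337, -0.1767, 0.0465]
tcp_rot: [0.001, 0.992, 0.127, 0.001]
force: [-0.4, -0.9, 0.7]
finger_gap: 0.0769
finger_force: 0.0
```

Request:
carry_out(commands=[{"delta_pos": [0, 0, 1], "rotation": [0, 0, 0]}, {"delta_pos": [0, 0, 0.85], "rotation": [0, 0, 0]}, {"delta_pos": [0, 0, 0], "rotation": [0, 0, 0]}, {"delta_pos": [0, 0, 0], "rotation": [0, 0, 0]}])

```text
t: 8.95
tcp_pos: [0.4332, -0.1765, 0.0099]
tcp_rot: [0.0, 0.992, 0.127, 0.0]
force: [-0.2, -0.2, 0.0]
finger_gap: 0.0767
finger_force: 0.0
```

Request:
carry_out(commands=[{"delta_pos": [0, 0, 0], "rotation": [0, 0, 0]}, {"delta_pos": [0, 0, 0], "rotation": [0, 0, 0]}, {"delta_pos": [0, 0, 0], "rotation": [0, 0, 0]}, {"delta_pos": [0, 0, 0], "rotation": [0, 0, 0]}, {"delta_pos": [0, 0, 0], "rotation": [0, 0, 0]}, {"delta_pos": [0, 0, 0], "rotation": [0, 0, 0]}, {"delta_pos": [0, 0, 0], "rotation": [0, 0, 0]}, {"delta_pos": [0, 0, 0], "rotation": [0, 0, 0]}], grip=1)

```text
t: 9.75
tcp_pos: [0.4335, -0.1768, 0.0106]
tcp_rot: [0.001, 0.992, 0.128, 0.001]
force: [-0.4, -1.7, 5.6]
finger_gap: 0.0409
finger_force: 51.8
```

Request:
carry_out(commands=[{"delta_pos": [0, 0, -0.6], "rotation": [0, 0, 0]}, {"delta_pos": [0, 0, -1], "rotation": [0, 0, 0]}, {"delta_pos": [0, 0, -1], "rotation": [0, 0, 0]}, {"delta_pos": [0, 0, -0.6], "rotation": [0, 0, 1]}, {"delta_pos": [0, 0, 0], "rotation": [0, 0, 0.97]}, {"delta_pos": [0, 0, 0], "rotation": [0, 0, 0]}])

```text
t: 10.35
tcp_pos: [0.4327, -0.1763, 0.0742]
tcp_rot: [0.0, 1.0, -0.01, 0.0]
force: [0.3, -0.0, -1.8]
finger_gap: 0.0413
finger_force: 51.1
```

Run:
```python
from h import *
plan(.634,-.163,.016,-90.5)
```

```text
t 10.3 p [ 0.4327 -0.1763  0.0742] psi -91.1 q6 2.77 tilt -1.0 gap 0.0413 ff 51.1
  rot z units -0.08  then shift units x 10.06 y -0.75 z 2.91
```

Request:
carry_out(commands=[{"delta_pos": [1, -0.08, 0], "rotation": [0, 0, -0.08]}, {"delta_pos": [1, -0.08, 0], "rotation": [0, 0, 0]}, {"delta_pos": [1, -0.08, 0], "rotation": [0, 0, 0]}, {"delta_pos": [1, -0.08, 0], "rotation": [0, 0, 0]}, {"delta_pos": [1, -0.08, 0], "rotation": [0, 0, 0]}, {"delta_pos": [1, -0.08, 0], "rotation": [0, 0, 0]}, {"delta_pos": [1, -0.08, 0], "rotation": [0, 0, 0]}, {"delta_pos": [1, -0.08, 0], "rotation": [0, 0, 0]}])

```text
t: 11.15
tcp_pos: [0.593, -0.1646, 0.0728]
tcp_rot: [-0.0, 1.0, -0.002, -0.001]
force: [-0.8, 0.3, -1.3]
finger_gap: 0.0414
finger_force: 51.0
```

Request:
carry_out(commands=[{"delta_pos": [1, -0.08, 0], "rotation": [0, 0, 0]}, {"delta_pos": [1, -0.05, 0], "rotation": [0, 0, 0]}, {"delta_pos": [0.06, 0, 0.5], "rotation": [0, 0, 0]}, {"delta_pos": [0, 0, 0.5], "rotation": [0, 0, 0]}, {"delta_pos": [0, 0, 0.5], "rotation": [0, 0, 0]}, {"delta_pos": [0, 0, 0.5], "rotation": [0, 0, 0]}, {"delta_pos": [0, 0, 0], "rotation": [0, 0, 0]}, {"delta_pos": [0, 0, 0], "rotation": [0, 0, 0]}])

```text
t: 11.95
tcp_pos: [0.6333, -0.1626, 0.033]
tcp_rot: [-0.0, 1.0, -0.004, -0.0]
force: [0.0, -1.2, -1.8]
finger_gap: 0.0412
finger_force: 34.3
```

Run:
```python
from h import *
plan(.634,-.163,.016,-90.5)
```

```text
t 11.9 p [ 0.6333 -0.1626  0.033 ] psi -90.4 q6 2.9 tilt -1.0 gap 0.0412 ff 34.3
  rot z units 0.01  then shift units x 0.04 y 0.02 z 0.85
```

Request:
carry_out(commands=[{"delta_pos": [0, 0, 0.4], "rotation": [0, 0, 0]}, {"delta_pos": [0, 0, 0.4], "rotation": [0, 0, 0]}, {"delta_pos": [0, 0, 0.05], "rotation": [0, 0, 0]}, {"delta_pos": [0, 0, 0], "rotation": [0, 0, 0]}])

```text
t: 12.35
tcp_pos: [0.6336, -0.1625, 0.0157]
tcp_rot: [-0.0, 1.0, -0.004, -0.0]
force: [-0.1, 0.7, -2.1]
finger_gap: 0.0412
finger_force: 57.5
```

Request:
carry_out(commands=[{"delta_pos": [0, 0, 0], "rotation": [0, 0, 0]}, {"delta_pos": [0, 0, 0], "rotation": [0, 0, 0]}, {"delta_pos": [0, 0, 0], "rotation": [0, 0, 0]}, {"delta_pos": [0, 0, 0], "rotation": [0, 0, 0]}, {"delta_pos": [0, 0, -0.5], "rotation": [0, 0, 0]}, {"delta_pos": [0, 0, -1], "rotation": [0, 0, 0]}, {"delta_pos": [0, 0, -1], "rotation": [0, 0, 0]}, {"delta_pos": [0, 0, -1], "rotation": [0, 0, 0]}], grip=-0.45)

```text
t: 13.15
tcp_pos: [0.634, -0.1626, 0.0879]
tcp_rot: [0.0, 1.0, -0.004, 0.0]
force: [0.4, 0.5, -0.6]
finger_gap: 0.0619
finger_force: 0.0
```

Request:
carry_out(commands=[{"delta_pos": [-1, 0, -1], "rotation": [0, 0, 0]}, {"delta_pos": [-1, -1, 0], "rotation": [0, 0, 0]}, {"delta_pos": [-1, -1, 0], "rotation": [0, 0, 0]}, {"delta_pos": [-1, -1, 0], "rotation": [0, 0, 0]}, {"delta_pos": [-1, -1, 0], "rotation": [0, 0, 0]}, {"delta_pos": [-1, -1, 0], "rotation": [0, 0, 0]}, {"delta_pos": [-1, -1, 0], "rotation": [0, 0, 0]}, {"delta_pos": [-1, -1, 0], "rotation": [0, 0, 0]}], grip=-0.8)

```text
t: 13.95
tcp_pos: [0.4744, -0.0207, 0.1073]
tcp_rot: [-0.0, 1.0, -0.004, 0.001]
force: [0.2, -0.2, 0.0]
finger_gap: 0.077
finger_force: 0.0
```

Run:
```python
from h import *
cass()
plan(.4603,-.0145,.010,84)
```

```text
cass green 205 [0.4255 0.1325] yaw -14.4 [np.float64(0.048), np.float64(0.031)]
  cass blue 196 [ 0.6353 -0.2394] yaw -2.8 [np.float64(0.031), np.float64(0.048)]
  cass yellow 210 [ 0.6322 -0.164 ] yaw -2.1 [np.float64(0.033), np.float64(0.048)]
t 14.0 p [ 0.4712 -0.0186  0.1072] psi -90.4 q6 3.11 tilt -1.0 gap 0.077 ff 0.0
  rot z units -21.79  then shift units x 0.56 y 0.15 z 4.86
```

Yellow is in place. The last joint is close to its limit, so I'll swing the wrist back before taking the red.

Request:
carry_out(commands=[{"delta_pos": [0, 0, 0], "rotation": [0, 0, -1]}, {"delta_pos": [0, 0, 0], "rotation": [0, 0, -1]}, {"delta_pos": [0, 0, 0], "rotation": [0, 0, -1]}, {"delta_pos": [0, 0, 0], "rotation": [0, 0, -1]}, {"delta_pos": [0, 0, 0], "rotation": [0, 0, -1]}, {"delta_pos": [0, 0, 0], "rotation": [0, 0, -1]}, {"delta_pos": [0, 0, 0], "rotation": [0, 0, -1]}, {"delta_pos": [0, 0, 0], "rotation": [0, 0, -1]}])

```text
t: 14.8
tcp_pos: [0.4753, -0.0215, 0.1072]
tcp_rot: [0.0, 0.849, 0.529, 0.0]
force: [-0.4, 0.4, 0.4]
finger_gap: 0.0766
finger_force: 0.0
```

Request:
carry_out(commands=[{"delta_pos": [0, 0, 0], "rotation": [0, 0, -1]}, {"delta_pos": [0, 0, 0], "rotation": [0, 0, -1]}, {"delta_pos": [0, 0, 0], "rotation": [0, 0, -1]}, {"delta_pos": [0, 0, 0], "rotation": [0, 0, -1]}, {"delta_pos": [0, 0, 0], "rotation": [0, 0, -1]}, {"delta_pos": [0, 0, 0], "rotation": [0, 0, -1]}, {"delta_pos": [0, 0, 0], "rotation": [0, 0, -1]}, {"delta_pos": [0, 0, 0], "rotation": [0, 0, -1]}])

```text
t: 15.6
tcp_pos: [0.4753, -0.0215, 0.1072]
tcp_rot: [0.0, 0.439, 0.898, 0.0]
force: [0.4, 0.3, -0.4]
finger_gap: 0.0771
finger_force: 0.0
```

Request:
carry_out(commands=[{"delta_pos": [0, 0, 0], "rotation": [0, 0, -1]}, {"delta_pos": [0, 0, 0], "rotation": [0, 0, -1]}, {"delta_pos": [0, 0, 0], "rotation": [0, 0, -1]}, {"delta_pos": [0, 0, 0], "rotation": [0, 0, -1]}, {"delta_pos": [0, 0, 0], "rotation": [0, 0, -1]}, {"delta_pos": [0, 0, 0], "rotation": [0, 0, -0.8]}, {"delta_pos": [0, 0, 0], "rotation": [0, 0, 0]}, {"delta_pos": [0, 0, 0], "rotation": [0, 0, 0]}])

```text
t: 16.4
tcp_pos: [0.4753, -0.0214, 0.1069]
tcp_rot: [0.0, 0.054, 0.999, -0.0]
force: [0.7, -1.0, -0.1]
finger_gap: 0.077
finger_force: 0.0
```

Run:
```python
from h import *
im=ctrl.get_image('scene')
for c in('red','green'):
    for b in blobs(im,c): print(c,b[0],b[1])
plan(.4603,-.0145,.010,84)
```

```text
red 19 [263.5 162.8]
red 118 [263.5 172.2]
red 139 [262.5 186.5]
red 945 [379.8 211.1]
green 103 [310.2 163.7]
green 125 [308.5 177.2]
green 1123 [366.9 230.6]
t 16.4 p [ 0.4752 -0.0214  0.1067] psi 83.8 q6 0.06 tilt -1.0 gap 0.0765 ff 0.0
  rot z units -0.02  then shift units x 0.78 y 0.27 z 4.84
```

Request:
carry_out(commands=[{"delta_pos": [0.78, 0.27, 0], "rotation": [0, 0, 0]}, {"delta_pos": [0, 0, 0], "rotation": [0, 0, 0]}, {"delta_pos": [0, 0, 1], "rotation": [0, 0, 0]}, {"delta_pos": [0, 0, 1], "rotation": [0, 0, 0]}, {"delta_pos": [0, 0, 1], "rotation": [0, 0, 0]}, {"delta_pos": [0, 0, 1], "rotation": [0, 0, 0]}, {"delta_pos": [0, 0, 0.83], "rotation": [0, 0, 0]}, {"delta_pos": [0, 0, 0], "rotation": [0, 0, 0]}])

```text
t: 17.25
tcp_pos: [0.4579, -0.0142, 0.0078]
tcp_rot: [-0.002, 0.053, 0.999, -0.0]
force: [-0.7, -0.3, -0.3]
finger_gap: 0.077
finger_force: 0.0
```

Request:
carry_out(commands=[{"delta_pos": [0, 0, 0], "rotation": [0, 0, 0]}, {"delta_pos": [0, 0, 0], "rotation": [0, 0, 0]}, {"delta_pos": [0, 0, 0], "rotation": [0, 0, 0]}, {"delta_pos": [0, 0, 0], "rotation": [0, 0, 0]}, {"delta_pos": [0, 0, 0], "rotation": [0, 0, 0]}, {"delta_pos": [0, 0, 0], "rotation": [0, 0, 0]}, {"delta_pos": [0, 0, 0], "rotation": [0, 0, 0]}, {"delta_pos": [0, 0, 0], "rotation": [0, 0, 0]}], grip=1)

```text
t: 18.05
tcp_pos: [0.4611, -0.0143, 0.0111]
tcp_rot: [0.001, 0.053, 0.999, 0.0]
force: [0.3, -0.1, 6.0]
finger_gap: 0.0412
finger_force: 52.2
```

Request:
carry_out(commands=[{"delta_pos": [0, 0, -0.6], "rotation": [0, 0, 0]}, {"delta_pos": [0, 0, -1], "rotation": [0, 0, 0]}, {"delta_pos": [0, 0, -1], "rotation": [0, 0, -0.7]}, {"delta_pos": [0, 0, -0.6], "rotation": [0, 0, 0]}, {"delta_pos": [-0.9, -0.4, 0], "rotation": [0, 0, 0]}, {"delta_pos": [-0.9, -0.4, 0], "rotation": [0, 0, 0]}, {"delta_pos": [-0.9, -0.4, 0], "rotation": [0, 0, 0]}, {"delta_pos": [-0.9, -0.4, 0], "rotation": [0, 0, 0]}])

```text
t: 18.85
tcp_pos: [0.5323, -0.0473, 0.0739]
tcp_rot: [-0.0, 0.005, 1.0, -0.0]
force: [-0.2, 0.6, -1.9]
finger_gap: 0.0412
finger_force: 51.3
```

Request:
carry_out(commands=[{"delta_pos": [-0.9, -0.4, 0], "rotation": [0, 0, 0]}, {"delta_pos": [-0.9, -0.4, 0], "rotation": [0, 0, 0]}, {"delta_pos": [-0.9, -0.4, 0], "rotation": [0, 0, 0]}, {"delta_pos": [-0.9, -0.4, 0], "rotation": [0, 0, 0]}, {"delta_pos": [-0.9, -0.4, 0], "rotation": [0, 0, 0]}, {"delta_pos": [0, 0, 0.5], "rotation": [0, 0, 0]}, {"delta_pos": [0, 0, 0.5], "rotation": [0, 0, 0]}, {"delta_pos": [0, 0, 0], "rotation": [0, 0, 0]}])

```text
t: 19.65
tcp_pos: [0.619, -0.087, 0.0511]
tcp_rot: [-0.002, 0.004, 1.0, 0.0]
force: [-0.3, -0.0, -1.9]
finger_gap: 0.041
finger_force: 51.2
```

Run:
```python
from h import *
plan(.634,-.087,.016,89.5)
```

```text
t 19.6 p [ 0.619  -0.087   0.0511] psi 89.5 q6 -0.13 tilt -1.0 gap 0.041 ff 51.2
  rot z units 0.00  then shift units x -0.75 y 0.01 z 1.76
```

Request:
carry_out(commands=[{"delta_pos": [-0.75, 0, 0.4], "rotation": [0, 0, 0]}, {"delta_pos": [0, 0, 0.5], "rotation": [0, 0, 0]}, {"delta_pos": [0, 0, 0.5], "rotation": [0, 0, 0]}, {"delta_pos": [0, 0, 0.35], "rotation": [0, 0, 0]}, {"delta_pos": [0, 0, 0], "rotation": [0, 0, 0]}, {"delta_pos": [0, 0, 0], "rotation": [0, 0, 0]}])

```text
t: 20.25
tcp_pos: [0.636, -0.0877, 0.0186]
tcp_rot: [-0.0, 0.004, 1.0, 0.0]
force: [0.4, 0.2, -1.6]
finger_gap: 0.0409
finger_force: 51.2
```

Request:
carry_out(commands=[{"delta_pos": [0, 0, 0], "rotation": [0, 0, 0]}, {"delta_pos": [0, 0, 0], "rotation": [0, 0, 0]}, {"delta_pos": [0, 0, 0], "rotation": [0, 0, 0]}, {"delta_pos": [0, 0, 0], "rotation": [0, 0, 0]}, {"delta_pos": [0, 0, -0.5], "rotation": [0, 0, 0]}, {"delta_pos": [0, 0, -1], "rotation": [0, 0, 0]}, {"delta_pos": [0, 0, -1], "rotation": [0, 0, 0]}, {"delta_pos": [0, 0, -1], "rotation": [0, 0, 0]}], grip=-0.45)

```text
t: 21.05
tcp_pos: [0.6366, -0.0877, 0.0902]
tcp_rot: [0.0, 0.004, 1.0, -0.0]
force: [0.9, -0.0, 0.1]
finger_gap: 0.062
finger_force: 0.0
```

Request:
carry_out(commands=[{"delta_pos": [1, 1, -1], "rotation": [0, 0, 0]}, {"delta_pos": [1, 1, 0], "rotation": [0, 0, 0]}, {"delta_pos": [1, 1, 0], "rotation": [0, 0, 0]}, {"delta_pos": [1, 1, 0], "rotation": [0, 0, 0]}, {"delta_pos": [1, 1, 0], "rotation": [0, 0, 0]}, {"delta_pos": [1, 1, 0], "rotation": [0, 0, 0]}, {"delta_pos": [1, 1, 0], "rotation": [0, 0, 0]}, {"delta_pos": [1, 1, 0], "rotation": [0, 0, 0]}], grip=-0.8)

```text
t: 21.85
tcp_pos: [0.4771, 0.0742, 0.1097]
tcp_rot: [0.001, 0.004, 1.0, 0.0]
force: [-0.3, -0.4, 0.3]
finger_gap: 0.0766
finger_force: 0.0
```

Request:
carry_out(commands=[{"delta_pos": [1, 1, 0], "rotation": [0, 0, 0]}, {"delta_pos": [1, 1, 0], "rotation": [0, 0, 0]}, {"delta_pos": [0.4, 1, 0], "rotation": [0, 0, 0]}, {"delta_pos": [0, 0, 0], "rotation": [0, 0, 1]}, {"delta_pos": [0, 0, 0], "rotation": [0, 0, 0.7]}, {"delta_pos": [0, 0, 0], "rotation": [0, 0, 0]}, {"delta_pos": [0, 0, 0], "rotation": [0, 0, 0]}])

```text
t: 22.55
tcp_pos: [0.4304, 0.1339, 0.1093]
tcp_rot: [0.0, 0.121, 0.993, 0.0]
force: [0.5, -0.2, 0.3]
finger_gap: 0.077
finger_force: 0.0
```

Run:
```python
from h import *
cass()
im=ctrl.get_image('scene')
for b in blobs(im,'green'): print(b[0],b[1])
plan(.4256,.1322,.010,76.2)
```

```text
cass blue 197 [ 0.6353 -0.2394] yaw -2.8 [np.float64(0.031), np.float64(0.048)]
  cass yellow 211 [ 0.6325 -0.1643] yaw -2.1 [np.float64(0.033), np.float64(0.048)]
  cass red 201 [ 0.6357 -0.0896] yaw -1.4 [np.float64(0.031), np.float64(0.048)]
15 [311.6 154.7]
101 [310.5 163.8]
124 [308.6 177.2]
1128 [366.9 230.6]
t 22.6 p [0.4304 0.1338 0.109 ] psi 76.0 q6 0.55 tilt -1.0 gap 0.0767 ff 0.0
  rot z units -0.02  then shift units x 0.21 y -0.13 z 4.95
```

Request:
carry_out(commands=[{"delta_pos": [0.2, -0.13, 0], "rotation": [0, 0, 0]}, {"delta_pos": [0, 0, 0], "rotation": [0, 0, 0]}, {"delta_pos": [0, 0, 1], "rotation": [0, 0, 0]}, {"delta_pos": [0, 0, 1], "rotation": [0, 0, 0]}, {"delta_pos": [0, 0, 1], "rotation": [0, 0, 0]}, {"delta_pos": [0, 0, 1], "rotation": [0, 0, 0]}, {"delta_pos": [0, 0, 0.9], "rotation": [0, 0, 0]}, {"delta_pos": [0, 0, 0], "rotation": [0, 0, 0]}])

```text
t: 23.45
tcp_pos: [0.4238, 0.1316, 0.0086]
tcp_rot: [-0.002, 0.122, 0.993, -0.001]
force: [0.2, -1.0, -0.2]
finger_gap: 0.0771
finger_force: 0.0
```

Request:
carry_out(commands=[{"delta_pos": [0, 0, 0], "rotation": [0, 0, 0]}, {"delta_pos": [0, 0, 0], "rotation": [0, 0, 0]}, {"delta_pos": [0, 0, 0], "rotation": [0, 0, 0]}, {"delta_pos": [0, 0, 0], "rotation": [0, 0, 0]}, {"delta_pos": [0, 0, 0], "rotation": [0, 0, 0]}, {"delta_pos": [0, 0, 0], "rotation": [0, 0, 0]}, {"delta_pos": [0, 0, 0], "rotation": [0, 0, 0]}, {"delta_pos": [0, 0, 0], "rotation": [0, 0, 0]}], grip=1)

```text
t: 24.25
tcp_pos: [0.4268, 0.1327, 0.0121]
tcp_rot: [0.001, 0.122, 0.993, 0.001]
force: [-1.2, 0.4, 7.2]
finger_gap: 0.041
finger_force: 52.0
```

Request:
carry_out(commands=[{"delta_pos": [0, 0, -0.6], "rotation": [0, 0, 0]}, {"delta_pos": [0, 0, -1], "rotation": [0, 0, 0]}, {"delta_pos": [0, 0, -1], "rotation": [0, 0, -0.7]}, {"delta_pos": [0, 0, -0.6], "rotation": [0, 0, -1]}, {"delta_pos": [-1, -0.7, 0], "rotation": [0, 0, 0]}, {"delta_pos": [-1, -0.7, 0], "rotation": [0, 0, 0]}, {"delta_pos": [-1, -0.7, 0], "rotation": [0, 0, 0]}, {"delta_pos": [-1, -0.7, 0], "rotation": [0, 0, 0]}])

```text
t: 25.05
tcp_pos: [0.5058, 0.0751, 0.0755]
tcp_rot: [0.0, 0.004, 1.0, -0.0]
force: [0.4, 0.8, -1.8]
finger_gap: 0.0414
finger_force: 51.2
```

Request:
carry_out(commands=[{"delta_pos": [-1, -0.7, 0], "rotation": [0, 0, 0]}, {"delta_pos": [-1, -0.7, 0], "rotation": [0, 0, 0]}, {"delta_pos": [-1, -0.7, 0], "rotation": [0, 0, 0]}, {"delta_pos": [-1, -0.7, 0], "rotation": [0, 0, 0]}, {"delta_pos": [-1, -0.7, 0], "rotation": [0, 0, 0]}, {"delta_pos": [-1, -0.7, 0], "rotation": [0, 0, 0]}, {"delta_pos": [0, 0, 0.5], "rotation": [0, 0, 0]}, {"delta_pos": [0, 0, 0], "rotation": [0, 0, 0]}])

```text
t: 25.85
tcp_pos: [0.6235, -0.0094, 0.0632]
tcp_rot: [-0.002, 0.004, 1.0, 0.0]
force: [-0.7, -0.2, -2.7]
finger_gap: 0.041
finger_force: 51.2
```

Run:
```python
from h import *
plan(.634,-.011,.016,89.5)
```

```text
t 25.9 p [ 0.6235 -0.0094  0.0632] psi 89.5 q6 -0.01 tilt -1.0 gap 0.041 ff 51.2
  rot z units 0.00  then shift units x -0.53 y -0.07 z 2.36
```

Request:
carry_out(commands=[{"delta_pos": [-0.5, -0.07, 0.5], "rotation": [0, 0, 0]}, {"delta_pos": [0, 0, 0.5], "rotation": [0, 0, 0]}, {"delta_pos": [0, 0, 0.5], "rotation": [0, 0, 0]}, {"delta_pos": [0, 0, 0.5], "rotation": [0, 0, 0]}, {"delta_pos": [0, 0, 0.35], "rotation": [0, 0, 0]}, {"delta_pos": [0, 0, 0], "rotation": [0, 0, 0]}, {"delta_pos": [0, 0, 0], "rotation": [0, 0, 0]}])

```text
t: 26.55
tcp_pos: [0.6344, -0.0106, 0.0175]
tcp_rot: [-0.0, 0.004, 1.0, 0.0]
force: [0.6, -0.0, -2.3]
finger_gap: 0.0408
finger_force: 51.4
```

Request:
carry_out(commands=[{"delta_pos": [0, 0, 0], "rotation": [0, 0, 0]}, {"delta_pos": [0, 0, 0], "rotation": [0, 0, 0]}, {"delta_pos": [0, 0, 0], "rotation": [0, 0, 0]}, {"delta_pos": [0, 0, 0], "rotation": [0, 0, 0]}, {"delta_pos": [0, 0, -0.5], "rotation": [0, 0, 0]}, {"delta_pos": [0, 0, -1], "rotation": [0, 0, 0]}, {"delta_pos": [0, 0, -1], "rotation": [0, 0, 0]}, {"delta_pos": [0, 0, -1], "rotation": [0, 0, 0]}], grip=-0.45)

```text
t: 27.35
tcp_pos: [0.6347, -0.0107, 0.0893]
tcp_rot: [0.0, 0.004, 1.0, 0.0]
force: [-0.4, 0.2, 0.1]
finger_gap: 0.0617
finger_force: 0.0
```

Request:
carry_out(commands=[{"delta_pos": [1, 0.9, -1], "rotation": [0, 0, 0]}, {"delta_pos": [1, 0.9, -1], "rotation": [0, 0, 0]}, {"delta_pos": [1, 0.9, -1], "rotation": [0, 0, 0]}, {"delta_pos": [1, 0.9, -1], "rotation": [0, 0, 0]}, {"delta_pos": [1, 1, 0], "rotation": [0, 0, 0]}, {"delta_pos": [1, 1, 0], "rotation": [0, 0, 0]}, {"delta_pos": [1, 1, 0], "rotation": [0, 0, 0]}, {"delta_pos": [1, 1, 0], "rotation": [0, 0, 0]}])

```text
t: 28.15
tcp_pos: [0.475, 0.1432, 0.1688]
tcp_rot: [0.001, 0.004, 1.0, 0.0]
force: [0.3, 1.2, 0.1]
finger_gap: 0.062
finger_force: 0.0
```

Request:
carry_out(commands=[{"delta_pos": [1, 1, 0], "rotation": [0, 0, 0]}, {"delta_pos": [1, 1, 0], "rotation": [0, 0, 0]}, {"delta_pos": [0, 0, 0], "rotation": [0, 0, 1]}, {"delta_pos": [0, 0, 0], "rotation": [0, 0, 1]}, {"delta_pos": [0, 0, 0], "rotation": [0, 0, 1]}, {"delta_pos": [0, 0, 0], "rotation": [0, 0, 0]}, {"delta_pos": [0, 0, 0], "rotation": [0, 0, 0]}])

```text
t: 28.85
tcp_pos: [0.4362, 0.1829, 0.1683]
tcp_rot: [0.0, 0.21, 0.978, 0.0]
force: [-1.1, 0.9, 0.8]
finger_gap: 0.0621
finger_force: 0.0
```

Run:
```python
from h import *
a=cass()
s=ctrl.get_image('scene')
A=cv2.resize(a[250:320,110:190],None,fx=5,fy=5,interpolation=cv2.INTER_CUBIC);B=cv2.resize(s[120:180,320:370],(400,480),interpolation=cv2.INTER_CUBIC)
W=np.zeros((480,800,3),np.uint8);W[:350,:400]=A;W[:,400:]=B
C=cv2.resize(s[190:260,150:300],(400,186));cv2.imwrite('pics/d.png',np.vstack([W,np.hstack([C[:110],cv2.resize(a[150:210,230:350],(400,110))])]))
plan(.3526,.2598,.047,64.7)
```

```text
cass green 192 [ 0.6339 -0.0117] yaw -0.6 [np.float64(0.028), np.float64(0.048)]
  cass blue 196 [ 0.6353 -0.2394] yaw -2.8 [np.float64(0.031), np.float64(0.048)]
  cass yellow 210 [ 0.6325 -0.1643] yaw -2.1 [np.float64(0.033), np.float64(0.048)]
  cass red 200 [ 0.6357 -0.0896] yaw -1.4 [np.float64(0.031), np.float64(0.048)]
t 28.9 p [0.4362 0.1828 0.168 ] psi 65.7 q6 0.82 tilt -1.0 gap 0.0622 ff 0.0
  rot z units 0.12  then shift units x 5.42 y 1.70 z 6.05
```

View pics/d.png

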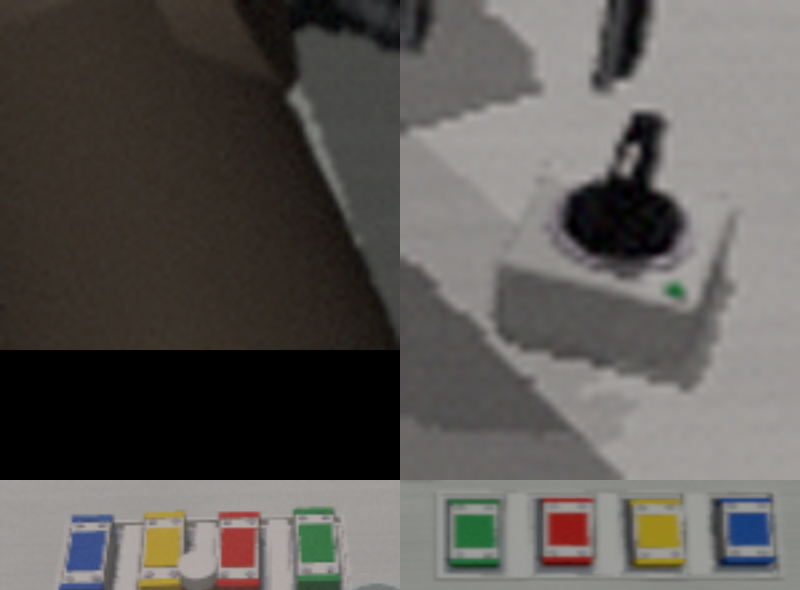

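All four lie flat in their lanes. In the crops the knob disc is at scene px (348,147.5) and top px (149,283.3). I'll check the knob axis before going down.

Run:
```python
from h import *
print(tri((149,283.3),(348.1,147.5)),atz('top',149,283.3,.043),atz('scene',348.1,147.5,.043))
# box top corners in the scene (crop c4: origin 325,125 scale 8)
s=[(325+(x-400)/8,125+y/8) for x,y in[(655,270),(455,228),(692,175)]]
W=[atz('scene',*q,.035) for q in s];print(np.round(W,4)); e=W[0]-W[1];f=W[0]-W[2];print(np.degrees(np.arctan2(e[1],e[0])),np.degrees(np.arctan2(f[1],f[0])),np.linalg.norm(e),np.linalg.norm(f),(W[1]+W[2])/2)
plan(.3535,.2605,.10,65)
```

```text
(array([0.34986657, 0.26469067, 0.03648204]), np.float64(0.006616948118819253)) [0.34928114 0.25985181] [0.35821546 0.2651216 ]
[[0.4075 0.2828]
 [0.377  0.21  ]
 [0.3461 0.3133]]
67.24721841156891 -26.403984358043292 0.07898228724920452 0.0685404110762896 [0.36153886 0.26160952]
t 28.9 p [0.4362 0.1828 0.168 ] psi 65.7 q6 0.82 tilt -1.0 gap 0.0622 ff 0.0
  rot z units 0.09  then shift units x 5.39 y 1.77 z 3.40
```

Request:
carry_out(commands=[{"delta_pos": [0.9, 0.3, 0], "rotation": [0, 0, 0.09]}, {"delta_pos": [0.9, 0.3, 0], "rotation": [0, 0, 0]}, {"delta_pos": [0.9, 0.3, 0.3], "rotation": [0, 0, 0]}, {"delta_pos": [0.9, 0.3, 1], "rotation": [0, 0, 0]}, {"delta_pos": [0.9, 0.3, 1], "rotation": [0, 0, 0]}, {"delta_pos": [0.9, 0.3, 1], "rotation": [0, 0, 0]}, {"delta_pos": [0, 0, 0], "rotation": [0, 0, 0]}, {"delta_pos": [0, 0, 0], "rotation": [0, 0, 0]}])

```text
t: 29.75
tcp_pos: [0.3534, 0.2611, 0.1019]
tcp_rot: [-0.0, 0.217, 0.976, -0.0]
force: [-0.1, 0.0, 0.2]
finger_gap: 0.0618
finger_force: 0.0
```

Run:
```python
from h import *
a=ctrl.get_image('top')
s=ctrl.get_image('scene')
A=cv2.resize(a[240:330,100:200],(400,360),interpolation=cv2.INTER_CUBIC);B=cv2.resize(s[110:180,320:370],(400,560),interpolation=cv2.INTER_CUBIC)
W=np.zeros((560,800,3),np.uint8);W[:360,:400]=A;W[:,400:]=B
cv2.imwrite('pics/e.png',W)
plan(.353,.2615,.047,65)
```

```text
t 29.9 p [0.3544 0.2612 0.1028] psi 64.8 q6 1.07 tilt -1.0 gap 0.0621 ff 0.0
  rot z units -0.02  then shift units x 0.07 y -0.02 z 2.79
```

View pics/e.png

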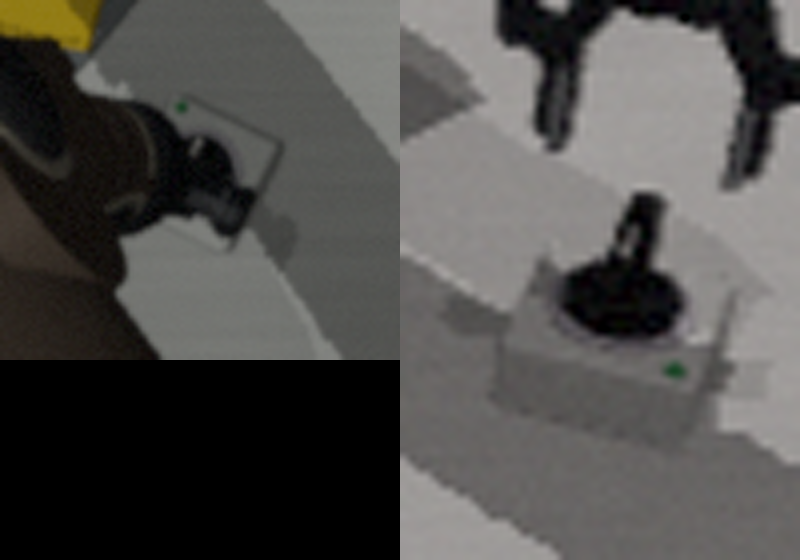

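The fingers straddle the bar, with their midpoint at about 645 against the bar at 645. I'll go down and grip.

Request:
carry_out(commands=[{"delta_pos": [0, 0, 0.7], "rotation": [0, 0, 0]}, {"delta_pos": [0, 0, 0.7], "rotation": [0, 0, 0]}, {"delta_pos": [0, 0, 0.7], "rotation": [0, 0, 0]}, {"delta_pos": [0, 0, 0.6], "rotation": [0, 0, 0]}, {"delta_pos": [0, 0, 0], "rotation": [0, 0, 0]}, {"delta_pos": [0, 0, 0], "rotation": [0, 0, 0]}])

```text
t: 30.45
tcp_pos: [0.3539, 0.2611, 0.0482]
tcp_rot: [0.0, 0.218, 0.976, 0.0]
force: [-0.5, 0.6, -0.1]
finger_gap: 0.0618
finger_force: 0.0
```

Request:
carry_out(commands=[{"delta_pos": [0, 0, 0], "rotation": [0, 0, 0]}, {"delta_pos": [0, 0, 0], "rotation": [0, 0, 0]}, {"delta_pos": [0, 0, 0], "rotation": [0, 0, 0]}, {"delta_pos": [0, 0, 0], "rotation": [0, 0, 0]}, {"delta_pos": [0, 0, 0], "rotation": [0, 0, 0]}, {"delta_pos": [0, 0, 0], "rotation": [0, 0, 0]}, {"delta_pos": [0, 0, 0], "rotation": [0, 0, 0]}, {"delta_pos": [0, 0, 0], "rotation": [0, 0, 0]}], grip=1, squeeze=40)

```text
t: 31.25
tcp_pos: [0.3542, 0.2624, 0.0484]
tcp_rot: [0.0, 0.218, 0.976, 0.001]
force: [1.6, 5.3, 2.6]
finger_gap: 0.0132
finger_force: 45.0
```

Run:
```python
from h import *
plan(.353,.2615,.047,65); o=ctrl.observe(); print(o['force'].round(1),o['ft_torque'].round(2))
```

```text
t 31.2 p [0.3542 0.2624 0.0484] psi 64.9 q6 1.08 tilt -1.0 gap 0.0132 ff 45.0
  rot z units -0.02  then shift units x 0.04 y -0.07 z 0.07
[1.6 5.3 2.6] [ 0.92 -0.16 -0.2 ]
```

Request:
carry_out(commands=[{"delta_pos": [0, 0.1, 0], "rotation": [0, 0, 0.5]}, {"delta_pos": [0, 0, 0], "rotation": [0, 0, 1]}, {"delta_pos": [0, 0, 0], "rotation": [0, 0, 1]}, {"delta_pos": [0, 0, 0], "rotation": [0, 0, 1]}, {"delta_pos": [0, 0, 0], "rotation": [0, 0, 1]}, {"delta_pos": [0, 0, 0], "rotation": [0, 0, 1]}, {"delta_pos": [0, 0, 0], "rotation": [0, 0, 1]}])

```text
t: 31.95
tcp_pos: [0.3519, 0.2607, 0.0483]
tcp_rot: [-0.0, 0.626, 0.78, -0.003]
force: [-12.3, -8.7, 18.6]
finger_gap: 0.0135
finger_force: 47.4
```

Request:
carry_out(commands=[{"delta_pos": [0, 0, 0], "rotation": [0, 0, 1]}, {"delta_pos": [0, 0, 0], "rotation": [0, 0, 0.6]}, {"delta_pos": [0, 0, 0], "rotation": [0, 0, 0.4]}, {"delta_pos": [0, 0, 0], "rotation": [0, 0, 0]}, {"delta_pos": [0, 0, 0], "rotation": [0, 0, 0]}])

```text
t: 32.45
tcp_pos: [0.3509, 0.2607, 0.0483]
tcp_rot: [-0.001, 0.726, 0.688, -0.003]
force: [-13.2, -8.9, 20.8]
finger_gap: 0.0133
finger_force: 47.7
```

Run:
```python
from h import *
plan(.353,.2615,.047,65-69); o=ctrl.observe(); print(o['force'].round(1),o['ft_torque'].round(2))
```

```text
t 32.5 p [0.3509 0.2607 0.0483] psi -3.1 q6 2.26 tilt -1.0 gap 0.0133 ff 47.7
  rot z units 0.11  then shift units x 0.05 y 0.10 z 0.07
[-13.2  -8.9  20.8] [-1.66  2.87  0.15]
```

Request:
carry_out(commands=[{"delta_pos": [0, 0, 0], "rotation": [0, 0, 0.3]}, {"delta_pos": [0, 0, 0], "rotation": [0, 0, 0]}, {"delta_pos": [0, 0, 0], "rotation": [0, 0, 0]}])

```text
t: 32.75
tcp_pos: [0.3508, 0.2607, 0.0483]
tcp_rot: [-0.001, 0.74, 0.672, -0.003]
force: [-15.0, -8.6, 21.1]
finger_gap: 0.0131
finger_force: 47.8
```

Run:
```python
from h import *
plan(.353,.2615,.047,65-69); o=ctrl.observe(); print(o['force'].round(1),o['ft_torque'].round(2))
s=ctrl.get_image('scene');cv2.imwrite('pics/f.png',cv2.resize(s[110:170,320:380],(600,600),interpolation=cv2.INTER_CUBIC))
```

```text
t 32.8 p [0.3508 0.2607 0.0483] psi -5.5 q6 2.31 tilt -1.0 gap 0.0131 ff 47.8
  rot z units -0.19  then shift units x 0.05 y 0.11 z 0.07
[-15.   -8.6  21.1] [-1.65  2.99  0.37]
```

View pics/f.png

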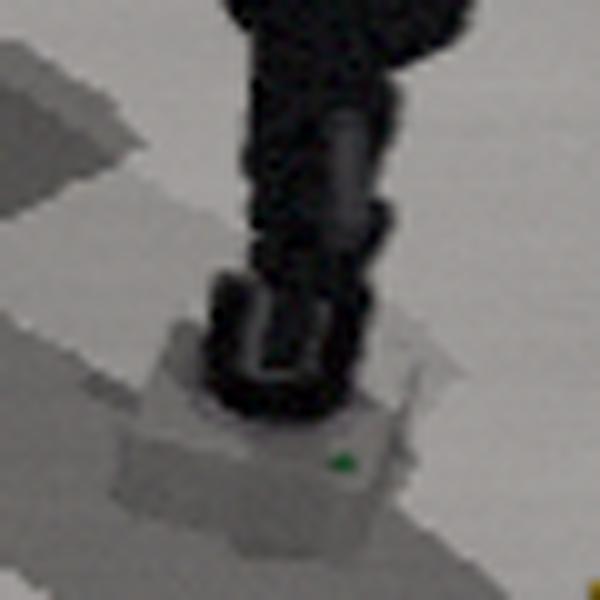

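The bar has turned across the box and the torque rises at the stop. I'll turn back, let go and climb.

Request:
carry_out(commands=[{"delta_pos": [0, 0, 0], "rotation": [0, 0, -0.8]}, {"delta_pos": [0, 0, 0], "rotation": [0, 0, -1]}, {"delta_pos": [0, 0, 0], "rotation": [0, 0, -1]}, {"delta_pos": [0, 0, 0], "rotation": [0, 0, -1]}, {"delta_pos": [0, 0, 0], "rotation": [0, 0, -1]}, {"delta_pos": [0, 0, 0], "rotation": [0, 0, -1]}, {"delta_pos": [0, 0, 0], "rotation": [0, 0, -1]}, {"delta_pos": [0, 0, 0], "rotation": [0, 0, -1]}])

```text
t: 33.6
tcp_pos: [0.354, 0.2621, 0.0484]
tcp_rot: [0.0, 0.283, 0.959, -0.001]
force: [-1.8, -2.4, 8.8]
finger_gap: 0.0134
finger_force: 45.8
```

Request:
carry_out(commands=[{"delta_pos": [0, 0, 0], "rotation": [0, 0, -1]}, {"delta_pos": [0, 0, 0], "rotation": [0, 0, 0]}, {"delta_pos": [0, 0, 0], "rotation": [0, 0, 0]}])

```text
t: 33.9
tcp_pos: [0.3543, 0.2625, 0.0484]
tcp_rot: [0.0, 0.218, 0.976, -0.0]
force: [-1.7, -1.1, 7.0]
finger_gap: 0.0131
finger_force: 45.8
```

Request:
carry_out(commands=[{"delta_pos": [0, 0, 0], "rotation": [0, 0, 0]}, {"delta_pos": [0, 0, 0], "rotation": [0, 0, 0]}, {"delta_pos": [0, 0, 0], "rotation": [0, 0, 0]}, {"delta_pos": [0, 0, 0], "rotation": [0, 0, 0]}, {"delta_pos": [0, 0, -1], "rotation": [0, 0, 0]}, {"delta_pos": [0, 0, -1], "rotation": [0, 0, 0]}, {"delta_pos": [0, 0, -1], "rotation": [0, 0, 0]}, {"delta_pos": [0, 0, -1], "rotation": [0, 0, 0]}], grip=-0.5)

```text
t: 34.7
tcp_pos: [0.3542, 0.2628, 0.1283]
tcp_rot: [-0.0, 0.218, 0.976, -0.0]
force: [0.5, -0.3, 1.0]
finger_gap: 0.064
finger_force: 0.0
```

Request:
carry_out(commands=[{"delta_pos": [0, 0, -1], "rotation": [0, 0, -1]}, {"delta_pos": [0, 0, -1], "rotation": [0, 0, -1]}, {"delta_pos": [0, 0, -1], "rotation": [0, 0, -0.55]}, {"delta_pos": [0, 0, -1], "rotation": [0, 0, 0]}, {"delta_pos": [0, 0, 0], "rotation": [0, 0, 0]}, {"delta_pos": [0, 0, 0], "rotation": [0, 0, 0]}], grip=-1)

```text
t: 35.3
tcp_pos: [0.3544, 0.2631, 0.2074]
tcp_rot: [0.0, 0.042, 0.999, 0.0]
force: [1.5, 0.7, 0.3]
finger_gap: 0.0857
finger_force: 0.0
```

Run:
```python
from h import *
th=np.radians(-4.6);c,s=np.cos(th),np.sin(th)
x=.5504+c*-.010-s*-.0045; y=-.437+s*-.010+c*-.0045; print(x,y)
plan(x,y,.21,85.4)
cass()
s=ctrl.get_image('scene');cv2.imwrite('pics/g.png',np.hstack([cv2.resize(s[110:170,320:380],(400,400),interpolation=cv2.INTER_CUBIC),cv2.resize(s[150:250,50:150],(400,400),interpolation=cv2.INTER_CUBIC)]))
```

```text
0.5400713160559576 -0.4406835157097645
t 35.3 p [0.3544 0.2631 0.2074] psi 85.2 q6 0.72 tilt -1.0 gap 0.0857 ff 0.0
  rot z units -0.02  then shift units x -12.08 y -34.33 z -0.13
  cass green 189 [ 0.6344 -0.0117] yaw -0.6 [np.float64(0.028), np.float64(0.048)]
  cass blue 202 [ 0.6347 -0.2394] yaw -2.8 [np.float64(0.031), np.float64(0.048)]
  cass yellow 213 [ 0.6322 -0.164 ] yaw -2.1 [np.float64(0.033), np.float64(0.048)]
  cass red 201 [ 0.6357 -0.0896] yaw -1.4 [np.float64(0.031), np.float64(0.048)]
```

View pics/g.png

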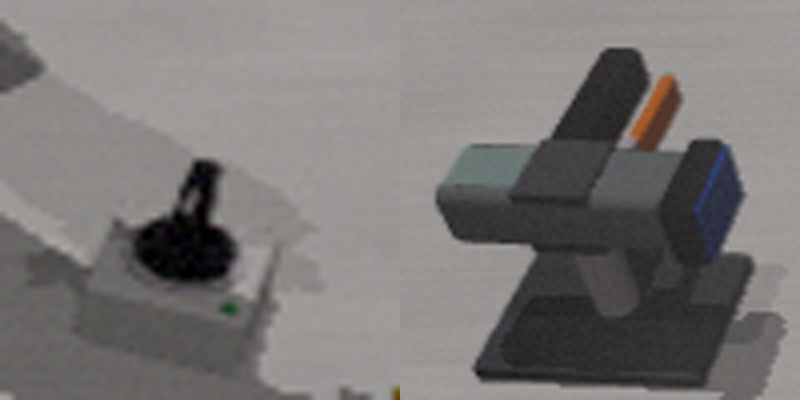

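The knob has sprung back and the trigger is at rest. I'll go over to the reader.

Request:
carry_out(commands=[{"delta_pos": [-0.35, -1, 0], "rotation": [0, 0, 0]}, {"delta_pos": [-0.35, -1, 0], "rotation": [0, 0, 0]}, {"delta_pos": [-0.35, -1, 0], "rotation": [0, 0, 0]}, {"delta_pos": [-0.35, -1, 0], "rotation": [0, 0, 0]}, {"delta_pos": [-0.35, -1, 0], "rotation": [0, 0, 0]}, {"delta_pos": [-0.35, -1, 0], "rotation": [0, 0, 0]}, {"delta_pos": [-0.35, -1, 0], "rotation": [0, 0, 0]}, {"delta_pos": [-0.35, -1, 0], "rotation": [0, 0, 0]}])

```text
t: 36.2
tcp_pos: [0.3964, 0.0979, 0.2065]
tcp_rot: [-0.001, 0.041, 0.999, -0.0]
force: [0.5, 0.4, -0.1]
finger_gap: 0.0855
finger_force: 0.0
```

Request:
carry_out(commands=[{"delta_pos": [-0.35, -1, 0], "rotation": [0, 0, 0]}, {"delta_pos": [-0.35, -1, 0], "rotation": [0, 0, 0]}, {"delta_pos": [-0.35, -1, 0], "rotation": [0, 0, 0]}, {"delta_pos": [-0.35, -1, 0], "rotation": [0, 0, 0]}, {"delta_pos": [-0.35, -1, 0], "rotation": [0, 0, 0]}, {"delta_pos": [-0.35, -1, 0], "rotation": [0, 0, 0]}, {"delta_pos": [-0.35, -1, 0], "rotation": [0, 0, 0]}, {"delta_pos": [-0.35, -1, 0], "rotation": [0, 0, 0]}])

```text
t: 37.0
tcp_pos: [0.4389, -0.066, 0.2064]
tcp_rot: [-0.001, 0.042, 0.999, 0.0]
force: [-0.4, -0.3, -0.3]
finger_gap: 0.0853
finger_force: 0.0
```

Request:
carry_out(commands=[{"delta_pos": [-0.35, -1, 0], "rotation": [0, 0, 0]}, {"delta_pos": [-0.35, -1, 0], "rotation": [0, 0, 0]}, {"delta_pos": [-0.35, -1, 0], "rotation": [0, 0, 0]}, {"delta_pos": [-0.35, -1, 0], "rotation": [0, 0, 0]}, {"delta_pos": [-0.35, -1, 0], "rotation": [0, 0, 0]}, {"delta_pos": [-0.35, -1, 0], "rotation": [0, 0, 0]}, {"delta_pos": [-0.35, -1, 0], "rotation": [0, 0, 0]}, {"delta_pos": [-0.35, -1, 0], "rotation": [0, 0, 0]}])

```text
t: 37.8
tcp_pos: [0.4815, -0.2299, 0.2063]
tcp_rot: [-0.001, 0.042, 0.999, 0.0]
force: [-0.4, 0.6, 0.9]
finger_gap: 0.0854
finger_force: 0.0
```

Request:
carry_out(commands=[{"delta_pos": [-0.35, -1, 0], "rotation": [0, 0, 0]}, {"delta_pos": [-0.35, -1, 0], "rotation": [0, 0, 0]}, {"delta_pos": [-0.35, -1, 0], "rotation": [0, 0, 0]}, {"delta_pos": [-0.35, -1, 0], "rotation": [0, 0, 0]}, {"delta_pos": [-0.35, -1, 0], "rotation": [0, 0, 0]}, {"delta_pos": [-0.35, -1, 0], "rotation": [0, 0, 0]}, {"delta_pos": [-0.35, -1, 0], "rotation": [0, 0, 0]}, {"delta_pos": [-0.35, -1, 0], "rotation": [0, 0, 0]}])

```text
t: 38.6
tcp_pos: [0.5242, -0.394, 0.206]
tcp_rot: [-0.001, 0.042, 0.999, 0.001]
force: [0.1, -0.4, -0.4]
finger_gap: 0.0854
finger_force: 0.0
```

Request:
carry_out(commands=[{"delta_pos": [-0.35, -1, 0], "rotation": [0, 0, 0]}, {"delta_pos": [-0.35, -1, 0], "rotation": [0, 0, 0]}, {"delta_pos": [0, 0, 1], "rotation": [0, 0, 0]}, {"delta_pos": [0, 0, 1], "rotation": [0, 0, 0]}, {"delta_pos": [0, 0, 0], "rotation": [0, 0, 0]}, {"delta_pos": [0, 0, 0], "rotation": [0, 0, 0]}])

```text
t: 39.2
tcp_pos: [0.5346, -0.434, 0.1667]
tcp_rot: [-0.001, 0.041, 0.999, 0.001]
force: [-0.1, -0.0, 0.3]
finger_gap: 0.0857
finger_force: 0.0
```

Run:
```python
from h import *
plan(.540,-.4415,.094,85.4)
a=ctrl.get_image('top');s=ctrl.get_image('scene');cv2.imwrite('pics/h.png',np.hstack([cv2.resize(a[140:240,370:470],(400,400),interpolation=cv2.INTER_CUBIC),cv2.resize(s[120:220,50:150],(400,400),interpolation=cv2.INTER_CUBIC)]))
```

```text
t 39.2 p [ 0.5346 -0.434   0.1667] psi 85.2 q6 -0.6 tilt -1.0 gap 0.0857 ff 0.0
  rot z units -0.02  then shift units x -0.30 y -0.35 z 3.63
```

View pics/h.png

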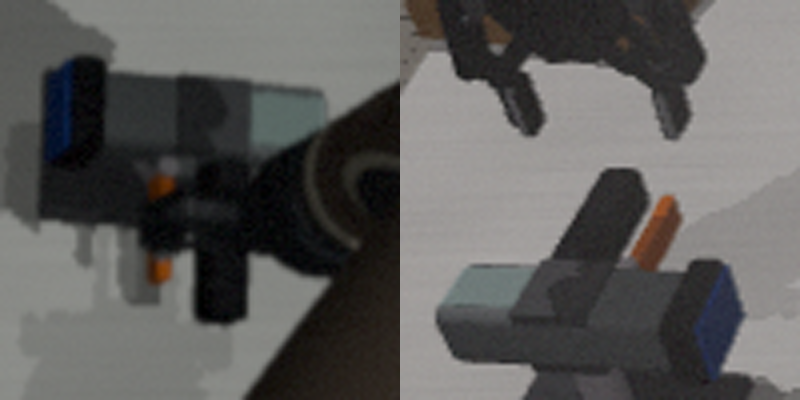

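The gripper is over the grip and trigger. I'll apply the small shift, descend gently and watch the force.

Request:
carry_out(commands=[{"delta_pos": [-0.3, -0.35, 0], "rotation": [0, 0, 0]}, {"delta_pos": [0, 0, 0], "rotation": [0, 0, 0]}, {"delta_pos": [0, 0, 0.7], "rotation": [0, 0, 0]}, {"delta_pos": [0, 0, 0.7], "rotation": [0, 0, 0]}, {"delta_pos": [0, 0, 0.4], "rotation": [0, 0, 0]}, {"delta_pos": [0, 0, 0], "rotation": [0, 0, 0]}])

```text
t: 39.9
tcp_pos: [0.5397, -0.4413, 0.1297]
tcp_rot: [-0.001, 0.041, 0.999, 0.001]
force: [-1.0, 0.2, -0.3]
finger_gap: 0.085
finger_force: 0.0
```

Request:
carry_out(commands=[{"delta_pos": [0, 0, 0.5], "rotation": [0, 0, 0]}, {"delta_pos": [0, 0, 0.5], "rotation": [0, 0, 0]}, {"delta_pos": [0, 0, 0.5], "rotation": [0, 0, 0]}, {"delta_pos": [0, 0, 0.3], "rotation": [0, 0, 0]}, {"delta_pos": [0, 0, 0], "rotation": [0, 0, 0]}, {"delta_pos": [0, 0, 0], "rotation": [0, 0, 0]}])

```text
t: 40.5
tcp_pos: [0.5405, -0.4419, 0.0957]
tcp_rot: [-0.0, 0.042, 0.999, 0.0]
force: [0.5, -0.6, -0.1]
finger_gap: 0.0853
finger_force: 0.0
```

Run:
```python
from h import *
plan(.540,-.4415,.094,85.4)
cass()
a=ctrl.get_image('top');s=ctrl.get_image('scene');cv2.imwrite('pics/i.png',np.hstack([cv2.resize(a[140:240,370:470],(400,400),interpolation=cv2.INTER_CUBIC),cv2.resize(s[120:220,50:150],(400,400),interpolation=cv2.INTER_CUBIC)]))
```

```text
t 40.5 p [ 0.5405 -0.4419  0.0957] psi 85.2 q6 -0.6 tilt -1.0 gap 0.0853 ff 0.0
  rot z units -0.02  then shift units x 0.02 y 0.02 z 0.08
  cass green 192 [ 0.6344 -0.0117] yaw -0.6 [np.float64(0.028), np.float64(0.048)]
  cass blue 199 [ 0.635  -0.2394] yaw -2.8 [np.float64(0.031), np.float64(0.048)]
  cass yellow 210 [ 0.6325 -0.1643] yaw -2.1 [np.float64(0.033), np.float64(0.048)]
  cass red 201 [ 0.6357 -0.0896] yaw -1.4 [np.float64(0.031), np.float64(0.048)]
```

View pics/i.png

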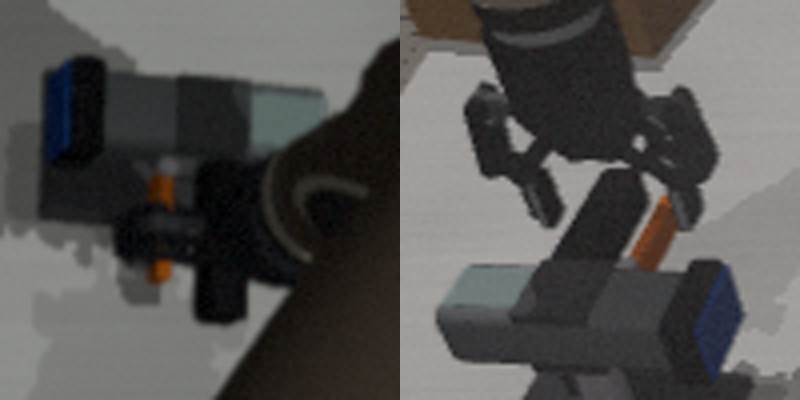

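The fingers straddle grip and trigger, so I'll squeeze.

Request:
carry_out(commands=[{"delta_pos": [0, 0, 0], "rotation": [0, 0, 0]}, {"delta_pos": [0, 0, 0], "rotation": [0, 0, 0]}, {"delta_pos": [0, 0, 0], "rotation": [0, 0, 0]}, {"delta_pos": [0, 0, 0], "rotation": [0, 0, 0]}, {"delta_pos": [0, 0, 0], "rotation": [0, 0, 0]}, {"delta_pos": [0, 0, 0], "rotation": [0, 0, 0]}, {"delta_pos": [0, 0, 0], "rotation": [0, 0, 0]}, {"delta_pos": [0, 0, 0], "rotation": [0, 0, 0]}], grip=1, squeeze=30)

```text
t: 41.45
tcp_pos: [0.5405, -0.4441, 0.0972]
tcp_rot: [0.001, 0.042, 0.999, -0.002]
force: [-1.8, -6.3, 4.4]
finger_gap: 0.0448
finger_force: 33.4
```

Request:
carry_out(commands=[{"delta_pos": [0, 0, 0], "rotation": [0, 0, 0]}, {"delta_pos": [0, 0, 0], "rotation": [0, 0, 0]}, {"delta_pos": [0, 0, 0], "rotation": [0, 0, 0]}, {"delta_pos": [0, 0, 0], "rotation": [0, 0, 0]}])

```text
t: 41.85
tcp_pos: [0.5405, -0.4441, 0.0972]
tcp_rot: [0.001, 0.042, 0.999, -0.002]
force: [-1.9, -5.2, 4.5]
finger_gap: 0.0449
finger_force: 33.4
```

Opening is 44.9 mm with the force held, so the trigger was home for about 0.5 s. I'll let go and climb.

Request:
carry_out(commands=[{"delta_pos": [0, 0, 0], "rotation": [0, 0, 0]}, {"delta_pos": [0, 0, 0], "rotation": [0, 0, 0]}, {"delta_pos": [0, 0, 0], "rotation": [0, 0, 0]}, {"delta_pos": [0, 0, 0], "rotation": [0, 0, 0]}, {"delta_pos": [0, 0, 0], "rotation": [0, 0, 0]}, {"delta_pos": [0, 0, 0], "rotation": [0, 0, 0]}, {"delta_pos": [0, 0, 0], "rotation": [0, 0, 0]}, {"delta_pos": [0, 0, 0], "rotation": [0, 0, 0]}], grip=-1)

```text
t: 42.65
tcp_pos: [0.5405, -0.4419, 0.0957]
tcp_rot: [0.0, 0.042, 0.999, -0.0]
force: [-0.3, 0.1, -0.0]
finger_gap: 0.0852
finger_force: 0.0
```

Request:
carry_out(commands=[{"delta_pos": [0, 0, -0.5], "rotation": [0, 0, 0]}, {"delta_pos": [0, 0, -1], "rotation": [0, 0, 0]}, {"delta_pos": [0, 0, -1], "rotation": [0, 0, 0]}, {"delta_pos": [0, 0, -1], "rotation": [0, 0, 0]}, {"delta_pos": [0, 0, -1], "rotation": [0, 0, 0]}, {"delta_pos": [0, 0, -1], "rotation": [0, 0, -0.53]}, {"delta_pos": [0, 0, 0], "rotation": [0, 0, 0]}])

```text
t: 43.35
tcp_pos: [0.5415, -0.4427, 0.2099]
tcp_rot: [0.002, 0.004, 1.0, -0.002]
force: [0.6, -0.7, 0.6]
finger_gap: 0.0855
finger_force: 0.0
```

Run:
```python
from h import *
plan(.634,-.011,.11,89.5)
s=ctrl.get_image('scene');h=cv2.cvtColor(s,cv2.COLOR_BGR2HSV);s0=cv2.imread('pics/scene0.png');h0=cv2.cvtColor(s0,cv2.COLOR_BGR2HSV)
for H in(h0,h):
    r=H[160:200,100:130]; m=(r[...,0]>4)&(r[...,0]<18)&(r[...,1]>150); print(m.sum(),np.argwhere(m).mean(0))
cass()
```

```text
t 43.4 p [ 0.5415 -0.4427  0.2099] psi 89.5 q6 -0.68 tilt -1.0 gap 0.0855 ff 0.0
  rot z units -0.00  then shift units x -4.44 y 21.63 z 4.99
56 [16.94642857 12.57142857]
41 [15.68292683 13.        ]
  cass green 191 [ 0.6341 -0.0117] yaw -0.6 [np.float64(0.028), np.float64(0.048)]
  cass blue 203 [ 0.6344 -0.2394] yaw -2.8 [np.float64(0.031), np.float64(0.048)]
  cass yellow 210 [ 0.6325 -0.1643] yaw -2.1 [np.float64(0.033), np.float64(0.048)]
  cass red 202 [ 0.6357 -0.0896] yaw -1.4 [np.float64(0.031), np.float64(0.048)]
```

Request:
carry_out(commands=[{"delta_pos": [-0.2, 1, 0], "rotation": [0, 0, 0]}, {"delta_pos": [-0.2, 1, 0], "rotation": [0, 0, 0]}, {"delta_pos": [-0.2, 1, 0], "rotation": [0, 0, 0]}, {"delta_pos": [-0.2, 1, 0], "rotation": [0, 0, 0]}, {"delta_pos": [-0.2, 1, 0], "rotation": [0, 0, 0]}, {"delta_pos": [-0.2, 1, 0], "rotation": [0, 0, 0]}, {"delta_pos": [-0.2, 1, 0], "rotation": [0, 0, 0]}, {"delta_pos": [-0.2, 1, 0], "rotation": [0, 0, 0]}], grip=-0.45, squeeze=50)

```text
t: 44.25
tcp_pos: [0.5743, -0.2802, 0.2058]
tcp_rot: [0.0, 0.004, 1.0, -0.0]
force: [-0.4, 0.5, -0.0]
finger_gap: 0.0618
finger_force: 0.0
```

Request:
carry_out(commands=[{"delta_pos": [-0.2, 1, 0], "rotation": [0, 0, 0]}, {"delta_pos": [-0.2, 1, 0], "rotation": [0, 0, 0]}, {"delta_pos": [-0.2, 1, 0], "rotation": [0, 0, 0]}, {"delta_pos": [-0.2, 1, 0], "rotation": [0, 0, 0]}, {"delta_pos": [-0.2, 1, 0], "rotation": [0, 0, 0]}, {"delta_pos": [-0.2, 1, 0], "rotation": [0, 0, 0]}, {"delta_pos": [-0.2, 1, 0], "rotation": [0, 0, 0]}, {"delta_pos": [-0.2, 1, 0], "rotation": [0, 0, 0]}])

```text
t: 45.05
tcp_pos: [0.6074, -0.1206, 0.2059]
tcp_rot: [0.0, 0.004, 1.0, -0.0]
force: [0.2, -0.1, 0.2]
finger_gap: 0.0621
finger_force: 0.0
```

Request:
carry_out(commands=[{"delta_pos": [-0.2, 1, 0], "rotation": [0, 0, 0]}, {"delta_pos": [-0.2, 1, 1], "rotation": [0, 0, 0]}, {"delta_pos": [-0.2, 1, 1], "rotation": [0, 0, 0]}, {"delta_pos": [-0.2, 1, 1], "rotation": [0, 0, 0]}, {"delta_pos": [-0.2, 1, 1], "rotation": [0, 0, 0]}, {"delta_pos": [-0.2, 0.6, 1], "rotation": [0, 0, 0]}, {"delta_pos": [0, 0, 0], "rotation": [0, 0, 0]}, {"delta_pos": [0, 0, 0], "rotation": [0, 0, 0]}])

```text
t: 45.85
tcp_pos: [0.632, -0.0101, 0.1059]
tcp_rot: [-0.0, 0.004, 1.0, -0.0]
force: [0.5, -0.3, 0.7]
finger_gap: 0.0619
finger_force: 0.0
```

Run:
```python
from h import *
plan(.634,-.011,.015,89.5)
```

```text
t 45.9 p [ 0.632  -0.0101  0.1059] psi 89.5 q6 -0.01 tilt -1.0 gap 0.0619 ff 0.0
  rot z units 0.00  then shift units x -0.10 y -0.04 z 4.55
```

Request:
carry_out(commands=[{"delta_pos": [-0.1, -0.05, 1], "rotation": [0, 0, 0]}, {"delta_pos": [0, 0, 1], "rotation": [0, 0, 0]}, {"delta_pos": [0, 0, 1], "rotation": [0, 0, 0]}, {"delta_pos": [0, 0, 1], "rotation": [0, 0, 0]}, {"delta_pos": [0, 0, 0.5], "rotation": [0, 0, 0]}, {"delta_pos": [0, 0, 0], "rotation": [0, 0, 0]}, {"delta_pos": [0, 0, 0], "rotation": [0, 0, 0]}])

```text
t: 46.55
tcp_pos: [0.635, -0.0121, 0.017]
tcp_rot: [0.001, 0.005, 1.0, -0.0]
force: [0.8, -0.5, -0.1]
finger_gap: 0.0619
finger_force: 0.0
```

Request:
carry_out(commands=[{"delta_pos": [0, 0, 0], "rotation": [0, 0, 0]}, {"delta_pos": [0, 0, 0], "rotation": [0, 0, 0]}, {"delta_pos": [0, 0, 0], "rotation": [0, 0, 0]}, {"delta_pos": [0, 0, 0], "rotation": [0, 0, 0]}, {"delta_pos": [0, 0, 0], "rotation": [0, 0, 0]}, {"delta_pos": [0, 0, 0], "rotation": [0, 0, 0]}, {"delta_pos": [0, 0, 0], "rotation": [0, 0, 0]}], grip=1)

```text
t: 47.25
tcp_pos: [0.6355, -0.0117, 0.0175]
tcp_rot: [0.002, 0.005, 1.0, -0.0]
force: [-0.8, 0.3, 6.0]
finger_gap: 0.041
finger_force: 53.2
```

Request:
carry_out(commands=[{"delta_pos": [0, 0, -0.6], "rotation": [0, 0, 0]}, {"delta_pos": [0, 0, -1], "rotation": [0, 0, 0]}, {"delta_pos": [0, 0, -1], "rotation": [0, 0, 0]}, {"delta_pos": [0, 0, -1], "rotation": [0, 0, -0.75]}, {"delta_pos": [0, 0, -1], "rotation": [0, 0, -1]}, {"delta_pos": [0, 0, -0.6], "rotation": [0, 0, -1]}, {"delta_pos": [0, 0, 0], "rotation": [0, 0, -1]}, {"delta_pos": [0, 0, 0], "rotation": [0, 0, -1]}])

```text
t: 48.05
tcp_pos: [0.6345, -0.0117, 0.121]
tcp_rot: [0.0, -0.324, 0.946, -0.0]
force: [-0.2, -0.1, -2.2]
finger_gap: 0.0409
finger_force: 52.3
```

Request:
carry_out(commands=[{"delta_pos": [0, 0, 0], "rotation": [0, 0, -1]}, {"delta_pos": [0, 0, 0], "rotation": [0, 0, -1]}, {"delta_pos": [0, 0, 0], "rotation": [0, 0, -1]}, {"delta_pos": [0, 0, 0], "rotation": [0, 0, -1]}, {"delta_pos": [0, 0, 0], "rotation": [0, 0, -1]}, {"delta_pos": [0, 0, 0], "rotation": [0, 0, 0]}, {"delta_pos": [0, 0, 0], "rotation": [0, 0, 0]}])

```text
t: 48.75
tcp_pos: [0.6343, -0.0117, 0.12]
tcp_rot: [-0.0, -0.625, 0.781, 0.0]
force: [0.4, -0.3, -2.0]
finger_gap: 0.041
finger_force: 52.3
```

Run:
```python
from h import *
plan(.679,.2435,.022,167.5)
```

```text
t 48.8 p [ 0.6343 -0.0117  0.12  ] psi 167.3 q6 -1.37 tilt -1.0 gap 0.041 ff 52.3
  rot z units -0.03  then shift units x -12.94 y 0.58 z 4.90
```

Request:
carry_out(commands=[{"delta_pos": [-1, 0.05, 0], "rotation": [0, 0, 0]}, {"delta_pos": [-1, 0.05, 0], "rotation": [0, 0, 0]}, {"delta_pos": [-1, 0.05, 0], "rotation": [0, 0, 0]}, {"delta_pos": [-1, 0.05, 0], "rotation": [0, 0, 0]}, {"delta_pos": [-1, 0.05, 0], "rotation": [0, 0, 0]}, {"delta_pos": [-1, 0.05, 0], "rotation": [0, 0, 0]}, {"delta_pos": [-1, 0.05, 0], "rotation": [0, 0, 0]}, {"delta_pos": [-1, 0.05, 0], "rotation": [0, 0, 0]}])

```text
t: 49.55
tcp_pos: [0.6615, 0.1479, 0.1196]
tcp_rot: [-0.0, -0.626, 0.78, -0.0]
force: [0.3, -0.2, -1.0]
finger_gap: 0.0406
finger_force: 52.3
```

Request:
carry_out(commands=[{"delta_pos": [-1, 0.05, 0], "rotation": [0, 0, 0]}, {"delta_pos": [-1, 0.05, 0], "rotation": [0, 0, 0]}, {"delta_pos": [-1, 0.05, 0], "rotation": [0, 0, 0]}, {"delta_pos": [-1, 0, 0.5], "rotation": [0, 0, 0]}, {"delta_pos": [-0.9, 0, 0.5], "rotation": [0, 0, 0]}, {"delta_pos": [0, 0, 1], "rotation": [0, 0, 0]}, {"delta_pos": [0, 0, 0], "rotation": [0, 0, 0]}, {"delta_pos": [0, 0, 0], "rotation": [0, 0, 0]}])

```text
t: 50.35
tcp_pos: [0.6789, 0.2425, 0.0785]
tcp_rot: [-0.001, -0.626, 0.78, 0.0]
force: [0.1, -0.5, -1.6]
finger_gap: 0.0411
finger_force: 52.2
```

Run:
```python
from h import *
plan(.679,.2435,.025,167.5)
```

```text
t 50.4 p [0.6789 0.2425 0.0785] psi 167.5 q6 -1.01 tilt -1.0 gap 0.0411 ff 52.2
  rot z units -0.00  then shift units x -0.05 y 0.01 z 2.67
```

Request:
carry_out(commands=[{"delta_pos": [0, 0, 0.7], "rotation": [0, 0, 0]}, {"delta_pos": [0, 0, 0.7], "rotation": [0, 0, 0]}, {"delta_pos": [0, 0, 0.7], "rotation": [0, 0, 0]}, {"delta_pos": [0, 0, 0.55], "rotation": [0, 0, 0]}, {"delta_pos": [0, 0, 0], "rotation": [0, 0, 0]}, {"delta_pos": [0, 0, 0], "rotation": [0, 0, 0]}])

```text
t: 50.95
tcp_pos: [0.6793, 0.2423, 0.0261]
tcp_rot: [-0.0, -0.626, 0.78, 0.0]
force: [-0.5, -0.1, -1.4]
finger_gap: 0.0412
finger_force: 52.6
```

Request:
carry_out(commands=[{"delta_pos": [0, 0, 0], "rotation": [0, 0, 0]}, {"delta_pos": [0, 0, 0], "rotation": [0, 0, 0]}, {"delta_pos": [0, 0, 0], "rotation": [0, 0, 0]}, {"delta_pos": [0, 0, 0], "rotation": [0, 0, 0]}, {"delta_pos": [0, 0, -0.5], "rotation": [0, 0, 0]}, {"delta_pos": [0, 0, -1], "rotation": [0, 0, 0]}, {"delta_pos": [0, 0, -1], "rotation": [0, 0, 0]}, {"delta_pos": [0, 0, -1], "rotation": [0, 0, 0]}], grip=-0.45)

```text
t: 51.75
tcp_pos: [0.6796, 0.2425, 0.0983]
tcp_rot: [0.0, -0.626, 0.78, -0.0]
force: [-0.4, 0.5, 0.3]
finger_gap: 0.0619
finger_force: 0.0
```

Request:
carry_out(commands=[{"delta_pos": [1, 0, -1], "rotation": [0, 0, 0]}, {"delta_pos": [1, 0, 0], "rotation": [0, 0, 0]}, {"delta_pos": [1, 0, 0], "rotation": [0, 0, 0]}, {"delta_pos": [1, 0, 0], "rotation": [0, 0, 0]}, {"delta_pos": [1, 0, 0], "rotation": [0, 0, 0]}, {"delta_pos": [1, 0, 0], "rotation": [0, 0, 0]}, {"delta_pos": [1, 0, 0], "rotation": [0, 0, 0]}, {"delta_pos": [1, 0, 0], "rotation": [0, 0, 0]}])

```text
t: 52.55
tcp_pos: [0.6443, 0.0846, 0.1165]
tcp_rot: [-0.0, -0.626, 0.78, 0.0]
force: [0.0, -0.3, -0.4]
finger_gap: 0.0618
finger_force: 0.0
```

Request:
carry_out(commands=[{"delta_pos": [1, 0, 0], "rotation": [0, 0, 0]}, {"delta_pos": [1, 0, 0], "rotation": [0, 0, 0]}, {"delta_pos": [1, 0, 0], "rotation": [0, 0, 0]}, {"delta_pos": [1, 0, 0], "rotation": [0, 0, 0.75]}, {"delta_pos": [0, 0, 0], "rotation": [0, 0, 1]}, {"delta_pos": [0, 0, 0], "rotation": [0, 0, 1]}, {"delta_pos": [0, 0, 0], "rotation": [0, 0, 1]}, {"delta_pos": [0, 0, 0], "rotation": [0, 0, 1]}])

```text
t: 53.35
tcp_pos: [0.6273, 0.0072, 0.1167]
tcp_rot: [-0.0, -0.335, 0.942, 0.0]
force: [-0.9, 0.5, -0.7]
finger_gap: 0.062
finger_force: 0.0
```

Request:
carry_out(commands=[{"delta_pos": [0, 0, 0], "rotation": [0, 0, 1]}, {"delta_pos": [0, 0, 0], "rotation": [0, 0, 1]}, {"delta_pos": [0, 0, 0], "rotation": [0, 0, 1]}, {"delta_pos": [0, 0, 0], "rotation": [0, 0, 1]}, {"delta_pos": [0, 0, 0], "rotation": [0, 0, 1]}, {"delta_pos": [0, 0, 0], "rotation": [0, 0, 0]}, {"delta_pos": [0, 0, 0], "rotation": [0, 0, 0]}])

```text
t: 54.05
tcp_pos: [0.6274, 0.0077, 0.1167]
tcp_rot: [-0.0, 0.003, 1.0, -0.0]
force: [0.3, 0.1, 0.3]
finger_gap: 0.062
finger_force: 0.0
```

```bash
cat >> h.py <<'E'
def rack(c,xy):
    # label of a racked cassette: white box around it against the pocket; use white pixels near
    im=ctrl.get_image('top'); u,v=proj('top',[*xy,.046]); h=cv2.cvtColor(im,cv2.COLOR_BGR2HSV)
    y0,x0=int(v)-25,int(u)-30; m=(h[y0:y0+50,x0:x0+60,1]<60)&(h[y0:y0+50,x0:x0+60,2]>125)
    b=[(a,ce) for a,ce,_ in blobs(im,c,110,60) if abs(ce[0]-u)<25 and abs(ce[1]-v)<20]
    p=np.argwhere(m)[:,::-1]+(x0,y0); d=np.hypot(*(p-(u,v)).T); p=p[d<28]
    print('  rack',c,'exp px',np.round((u,v),1),'blobs',b,'white',len(p),(p.mean(0)).round(1) if len(p) else '', atz('top',*p.mean(0),.046).round(4) if len(p) else '')
    return im
E
python3 - <<'E'
from h import *
plan(.6355,-.0882,.016,89.5)
cass()
im=rack('green',(.679,.2435));s=ctrl.get_image('scene')
cv2.imwrite('pics/j.png',np.hstack([cv2.resize(im[130:230,90:190],(400,400),interpolation=cv2.INTER_CUBIC),cv2.resize(s[180:280,320:420],(400,400),interpolation=cv2.INTER_CUBIC)]))
E
```

```text
t 54.0 p [0.6274 0.0077 0.1167] psi 89.7 q6 0.02 tilt -1.0 gap 0.062 ff 0.0
  rot z units 0.02  then shift units x -0.45 y -4.79 z 5.04
  cass green 185 [0.6814 0.241 ] yaw 76.6 [np.float64(0.031), np.float64(0.049)]
  cass blue 196 [ 0.6353 -0.2391] yaw -2.8 [np.float64(0.031), np.float64(0.048)]
  cass yellow 208 [ 0.6325 -0.164 ] yaw -2.1 [np.float64(0.033), np.float64(0.048)]
  cass red 204 [ 0.6355 -0.089 ] yaw -1.4 [np.float64(0.033), np.float64(0.048)]
  rack green exp px [159.4 161.6] blobs [(513, array([162.6, 166.6])), (185, array([161.4, 161.7]))] white 524 [168.1 150.7] [0.7101 0.2203]
```

Green sits in its pocket to within about 4 mm, at yaw 76.6°. The red is next.

Request:
carry_out(commands=[{"delta_pos": [-0.1, -1, 0], "rotation": [0, 0, 0.02]}, {"delta_pos": [-0.1, -1, 0], "rotation": [0, 0, 0]}, {"delta_pos": [-0.1, -1, 0], "rotation": [0, 0, 0]}, {"delta_pos": [-0.1, -1, 0], "rotation": [0, 0, 0]}, {"delta_pos": [-0.05, -0.79, 0], "rotation": [0, 0, 0]}, {"delta_pos": [0, 0, 1], "rotation": [0, 0, 0]}, {"delta_pos": [0, 0, 1], "rotation": [0, 0, 0]}, {"delta_pos": [0, 0, 1], "rotation": [0, 0, 0]}])

```text
t: 55.0
tcp_pos: [0.6356, -0.088, 0.0562]
tcp_rot: [0.0, 0.006, 1.0, 0.0]
force: [1.5, 0.3, 0.1]
finger_gap: 0.062
finger_force: 0.0
```

Request:
carry_out(commands=[{"delta_pos": [0, 0, 1], "rotation": [0, 0, 0]}, {"delta_pos": [0, 0, 1], "rotation": [0, 0, 0]}, {"delta_pos": [0, 0, 0], "rotation": [0, 0, 0]}, {"delta_pos": [0, 0, 0], "rotation": [0, 0, 0]}])

```text
t: 55.4
tcp_pos: [0.6353, -0.0877, 0.0168]
tcp_rot: [-0.0, 0.006, 1.0, 0.0]
force: [-0.6, 0.0, 0.6]
finger_gap: 0.0625
finger_force: 0.0
```

Request:
carry_out(commands=[{"delta_pos": [0, 0, 0], "rotation": [0, 0, 0]}, {"delta_pos": [0, 0, 0], "rotation": [0, 0, 0]}, {"delta_pos": [0, 0, 0], "rotation": [0, 0, 0]}, {"delta_pos": [0, 0, 0], "rotation": [0, 0, 0]}, {"delta_pos": [0, 0, 0], "rotation": [0, 0, 0]}, {"delta_pos": [0, 0, 0], "rotation": [0, 0, 0]}, {"delta_pos": [0, 0, 0], "rotation": [0, 0, 0]}], grip=1)

```text
t: 56.1
tcp_pos: [0.6366, -0.0879, 0.0185]
tcp_rot: [0.001, 0.006, 1.0, -0.0]
force: [-0.1, 0.0, 6.4]
finger_gap: 0.041
finger_force: 53.5
```

Request:
carry_out(commands=[{"delta_pos": [0, 0, -0.6], "rotation": [0, 0, 0]}, {"delta_pos": [0, 0, -1], "rotation": [0, 0, 0]}, {"delta_pos": [0, 0, -1], "rotation": [0, 0, 0]}, {"delta_pos": [0, 0, -1], "rotation": [0, 0, -0.75]}, {"delta_pos": [0, 0, -1], "rotation": [0, 0, -1]}, {"delta_pos": [0, 0, -0.6], "rotation": [0, 0, -1]}, {"delta_pos": [0, 0, 0], "rotation": [0, 0, -1]}, {"delta_pos": [0, 0, 0], "rotation": [0, 0, -1]}])

```text
t: 56.9
tcp_pos: [0.6355, -0.0876, 0.1218]
tcp_rot: [0.0, -0.323, 0.946, -0.0]
force: [0.3, -0.4, -2.7]
finger_gap: 0.0409
finger_force: 52.7
```

Request:
carry_out(commands=[{"delta_pos": [0, 0, 0], "rotation": [0, 0, -1]}, {"delta_pos": [0, 0, 0], "rotation": [0, 0, -1]}, {"delta_pos": [0, 0, 0], "rotation": [0, 0, -1]}, {"delta_pos": [0, 0, 0], "rotation": [0, 0, -1]}, {"delta_pos": [0, 0, 0], "rotation": [0, 0, -1]}, {"delta_pos": [0, 0, 0], "rotation": [0, 0, 0]}, {"delta_pos": [0, 0, 0], "rotation": [0, 0, 0]}])

```text
t: 57.6
tcp_pos: [0.6353, -0.0876, 0.1209]
tcp_rot: [-0.0, -0.623, 0.782, 0.0]
force: [-0.1, -0.4, -2.8]
finger_gap: 0.041
finger_force: 52.7
```

Run:
```python
from h import *
plan(.6126,.2975,.025,167.5)
```

```text
t 57.6 p [ 0.6353 -0.0876  0.1209] psi 167.1 q6 -1.48 tilt -1.0 gap 0.041 ff 52.7
  rot z units -0.04  then shift units x -18.55 y 5.27 z 4.79
```

Request:
carry_out(commands=[{"delta_pos": [-1, 0.3, 0], "rotation": [0, 0, -0.04]}, {"delta_pos": [-1, 0.3, 0], "rotation": [0, 0, 0]}, {"delta_pos": [-1, 0.3, 0], "rotation": [0, 0, 0]}, {"delta_pos": [-1, 0.3, 0], "rotation": [0, 0, 0]}, {"delta_pos": [-1, 0.3, 0], "rotation": [0, 0, 0]}, {"delta_pos": [-1, 0.3, 0], "rotation": [0, 0, 0]}, {"delta_pos": [-1, 0.3, 0], "rotation": [0, 0, 0]}, {"delta_pos": [-1, 0.3, 0], "rotation": [0, 0, 0]}])

```text
t: 58.4
tcp_pos: [0.6227, 0.0798, 0.1208]
tcp_rot: [-0.0, -0.626, 0.78, 0.0]
force: [0.5, -0.7, -2.5]
finger_gap: 0.0407
finger_force: 52.6
```

Request:
carry_out(commands=[{"delta_pos": [-1, 0.3, 0], "rotation": [0, 0, 0]}, {"delta_pos": [-1, 0.3, 0], "rotation": [0, 0, 0]}, {"delta_pos": [-1, 0.3, 0], "rotation": [0, 0, 0]}, {"delta_pos": [-1, 0.3, 0], "rotation": [0, 0, 0]}, {"delta_pos": [-1, 0.3, 0], "rotation": [0, 0, 0]}, {"delta_pos": [-1, 0.3, 0], "rotation": [0, 0, 0]}, {"delta_pos": [-1, 0.3, 0], "rotation": [0, 0, 0]}, {"delta_pos": [-1, 0.3, 0], "rotation": [0, 0, 0]}])

```text
t: 59.2
tcp_pos: [0.61, 0.2463, 0.1208]
tcp_rot: [-0.0, -0.626, 0.78, 0.0]
force: [0.6, -0.6, -2.6]
finger_gap: 0.0409
finger_force: 52.6
```

Request:
carry_out(commands=[{"delta_pos": [-1, 0.3, 0], "rotation": [0, 0, 0]}, {"delta_pos": [-1, 0.15, 0], "rotation": [0, 0, 0]}, {"delta_pos": [-0.55, 0, 0.5], "rotation": [0, 0, 0]}, {"delta_pos": [0, 0, 0.5], "rotation": [0, 0, 0]}, {"delta_pos": [0, 0, 1], "rotation": [0, 0, 0]}, {"delta_pos": [0, 0, 0], "rotation": [0, 0, 0]}, {"delta_pos": [0, 0, 0], "rotation": [0, 0, 0]}])

```text
t: 59.9
tcp_pos: [0.6119, 0.2961, 0.0797]
tcp_rot: [-0.001, -0.626, 0.779, 0.0]
force: [-0.1, 0.7, -1.7]
finger_gap: 0.0411
finger_force: 52.5
```

Run:
```python
from h import *
plan(.6126,.2975,.026,167.5)
```

```text
t 59.9 p [0.6119 0.2961 0.0797] psi 167.6 q6 -0.9 tilt -1.0 gap 0.0411 ff 52.5
  rot z units 0.01  then shift units x -0.07 y -0.02 z 2.68
```

Request:
carry_out(commands=[{"delta_pos": [-0.05, 0, 0.7], "rotation": [0, 0, 0]}, {"delta_pos": [0, 0, 0.7], "rotation": [0, 0, 0]}, {"delta_pos": [0, 0, 0.7], "rotation": [0, 0, 0]}, {"delta_pos": [0, 0, 0.55], "rotation": [0, 0, 0]}, {"delta_pos": [0, 0, 0], "rotation": [0, 0, 0]}, {"delta_pos": [0, 0, 0], "rotation": [0, 0, 0]}])

```text
t: 60.5
tcp_pos: [0.6124, 0.2981, 0.0271]
tcp_rot: [-0.0, -0.627, 0.779, 0.0]
force: [0.4, 0.5, -2.1]
finger_gap: 0.0408
finger_force: 52.9
```

Request:
carry_out(commands=[{"delta_pos": [0, 0, 0], "rotation": [0, 0, 0]}, {"delta_pos": [0, 0, 0], "rotation": [0, 0, 0]}, {"delta_pos": [0, 0, 0], "rotation": [0, 0, 0]}, {"delta_pos": [0, 0, 0], "rotation": [0, 0, 0]}, {"delta_pos": [0, 0, -0.5], "rotation": [0, 0, 0]}, {"delta_pos": [0, 0, -1], "rotation": [0, 0, 0]}, {"delta_pos": [0, 0, -1], "rotation": [0, 0, 0]}, {"delta_pos": [0, 0, -1], "rotation": [0, 0, 0]}], grip=-0.45)

```text
t: 61.3
tcp_pos: [0.6127, 0.2982, 0.0993]
tcp_rot: [0.0, -0.627, 0.779, -0.0]
force: [0.2, 0.6, -0.5]
finger_gap: 0.0619
finger_force: 0.0
```

Request:
carry_out(commands=[{"delta_pos": [1, -0.3, -1], "rotation": [0, 0, 0]}, {"delta_pos": [1, -0.3, 0], "rotation": [0, 0, 0]}, {"delta_pos": [1, -0.3, 0], "rotation": [0, 0, 0]}, {"delta_pos": [1, -0.3, 0], "rotation": [0, 0, 0]}, {"delta_pos": [1, -0.3, 0], "rotation": [0, 0, 0]}, {"delta_pos": [1, -0.3, 0], "rotation": [0, 0, 0]}, {"delta_pos": [1, -0.3, 0], "rotation": [0, 0, 0]}, {"delta_pos": [1, -0.3, 0], "rotation": [0, 0, 0]}])

```text
t: 62.1
tcp_pos: [0.6249, 0.1298, 0.1171]
tcp_rot: [-0.0, -0.627, 0.779, 0.0]
force: [-0.4, 0.5, 0.3]
finger_gap: 0.0618
finger_force: 0.0
```

Request:
carry_out(commands=[{"delta_pos": [1, -0.3, 0], "rotation": [0, 0, 0]}, {"delta_pos": [1, -0.3, 0], "rotation": [0, 0, 0]}, {"delta_pos": [1, -0.3, 0], "rotation": [0, 0, 0]}, {"delta_pos": [1, -0.3, 0], "rotation": [0, 0, 0]}, {"delta_pos": [1, -0.3, 0], "rotation": [0, 0, 0]}, {"delta_pos": [1, -0.3, 0], "rotation": [0, 0, 0]}, {"delta_pos": [1, -0.3, 0], "rotation": [0, 0, 0]}, {"delta_pos": [1, -0.3, 0], "rotation": [0, 0, 0]}])

```text
t: 62.9
tcp_pos: [0.6373, -0.0366, 0.1171]
tcp_rot: [-0.0, -0.627, 0.779, 0.0]
force: [0.6, -0.1, 0.2]
finger_gap: 0.062
finger_force: 0.0
```

Request:
carry_out(commands=[{"delta_pos": [1, -0.3, 0], "rotation": [0, 0, 0]}, {"delta_pos": [1, -0.3, 0], "rotation": [0, 0, 0]}, {"delta_pos": [1, -0.3, 0], "rotation": [0, 0, 0.8]}, {"delta_pos": [0, 0, 0], "rotation": [0, 0, 1]}, {"delta_pos": [0, 0, 0], "rotation": [0, 0, 1]}, {"delta_pos": [0, 0, 0], "rotation": [0, 0, 1]}, {"delta_pos": [0, 0, 0], "rotation": [0, 0, 1]}, {"delta_pos": [0, 0, 0], "rotation": [0, 0, 1]}])

```text
t: 63.7
tcp_pos: [0.642, -0.0982, 0.1171]
tcp_rot: [-0.0, -0.266, 0.964, 0.0]
force: [-0.5, 0.3, 0.9]
finger_gap: 0.0621
finger_force: 0.0
```

Request:
carry_out(commands=[{"delta_pos": [0, 0, 0], "rotation": [0, 0, 1]}, {"delta_pos": [0, 0, 0], "rotation": [0, 0, 1]}, {"delta_pos": [0, 0, 0], "rotation": [0, 0, 1]}, {"delta_pos": [0, 0, 0], "rotation": [0, 0, 1]}, {"delta_pos": [0, 0, 0], "rotation": [0, 0, 0]}, {"delta_pos": [0, 0, 0], "rotation": [0, 0, 0]}])

```text
t: 64.3
tcp_pos: [0.6422, -0.0979, 0.1173]
tcp_rot: [-0.0, 0.005, 1.0, 0.0]
force: [0.7, 0.6, 0.5]
finger_gap: 0.0619
finger_force: 0.0
```

Run:
```python
from h import *
plan(.6335,-.1635,.016,89.3)
cass()
s=ctrl.get_image('scene')
for c in('yellow','blue','red','green'): print(c,[(b[0],b[1].tolist()) for b in blobs(s,c,110,60) if b[1][1]>150])
```

```text
t 64.3 p [ 0.6422 -0.0979  0.1173] psi 89.4 q6 -0.14 tilt -1.0 gap 0.0619 ff 0.0
  rot z units 0.01  then shift units x 0.40 y -3.29 z 5.07
  cass green 185 [0.6814 0.241 ] yaw 76.6 [np.float64(0.031), np.float64(0.049)]
  cass blue 197 [ 0.6353 -0.2391] yaw -2.8 [np.float64(0.033), np.float64(0.048)]
yellow [(720, [401.3, 178.0]), (180, [210.4, 215.1]), (131, [208.9, 231.4])]
blue [(253, [452.3, 160.0]), (706, [392.1, 192.8]), (169, [181.7, 216.5])]
red [(204, [362.6, 207.5]), (175, [381.6, 202.3]), (190, [398.3, 215.7])]
green [(561, [366.8, 233.0]), (187, [367.4, 221.6])]
```

Run:
```python
from h import *
for n,p in(('red',(381.6,202.3)),('green',(367.4,221.6))): print(n,atz('scene',*p,.046),atz('scene',*p,.04))
t=ctrl.get_image('top')
for c in('red','yellow'):
    for b in blobs(t,c,110,30): print(c,b[0],b[1],atz('top',*b[1],.046).round(4),np.round(b[2][1],1),round(b[2][2]))
```

```text
red [0.61265906 0.29699356] [0.60676007 0.30012454]
green [0.67995398 0.24014625] [0.67463446 0.24278772]
red 825 [143.6 188.1] [0.6043 0.284 ] [46.1 24.5] 12
yellow 1188 [102.7 235.5] [0.4755 0.3882] [47.4 25.9] 12
```

Red lies at (0.6127, 0.297) at label height, where its pocket is. The yellow is next.

Request:
carry_out(commands=[{"delta_pos": [0.1, -1, 0], "rotation": [0, 0, 0]}, {"delta_pos": [0.1, -1, 0], "rotation": [0, 0, 0]}, {"delta_pos": [0.1, -1, 0], "rotation": [0, 0, 0]}, {"delta_pos": [0.1, -0.29, 0], "rotation": [0, 0, 0]}, {"delta_pos": [0, 0, 0], "rotation": [0, 0, 0]}, {"delta_pos": [0, 0, 1], "rotation": [0, 0, 0]}, {"delta_pos": [0, 0, 1], "rotation": [0, 0, 0]}, {"delta_pos": [0, 0, 1], "rotation": [0, 0, 0]}])

```text
t: 65.25
tcp_pos: [0.634, -0.162, 0.0573]
tcp_rot: [0.0, 0.006, 1.0, 0.0]
force: [-0.2, 1.2, -0.4]
finger_gap: 0.0621
finger_force: 0.0
```

Request:
carry_out(commands=[{"delta_pos": [0, 0, 1], "rotation": [0, 0, 0]}, {"delta_pos": [0, 0, 1], "rotation": [0, 0, 0]}, {"delta_pos": [0, 0, 0], "rotation": [0, 0, 0]}, {"delta_pos": [0, 0, 0], "rotation": [0, 0, 0]}])

```text
t: 65.65
tcp_pos: [0.6337, -0.1623, 0.0178]
tcp_rot: [-0.0, 0.006, 1.0, 0.0]
force: [0.4, -0.2, 0.4]
finger_gap: 0.0617
finger_force: 0.0
```

Request:
carry_out(commands=[{"delta_pos": [0, 0, 0], "rotation": [0, 0, 0]}, {"delta_pos": [0, 0, 0], "rotation": [0, 0, 0]}, {"delta_pos": [0, 0, 0], "rotation": [0, 0, 0]}, {"delta_pos": [0, 0, 0], "rotation": [0, 0, 0]}, {"delta_pos": [0, 0, 0], "rotation": [0, 0, 0]}, {"delta_pos": [0, 0, 0], "rotation": [0, 0, 0]}, {"delta_pos": [0, 0, 0], "rotation": [0, 0, 0]}], grip=1)

```text
t: 66.35
tcp_pos: [0.635, -0.1631, 0.0196]
tcp_rot: [0.002, 0.007, 1.0, -0.0]
force: [-0.6, 1.4, 6.6]
finger_gap: 0.0408
finger_force: 52.8
```

Request:
carry_out(commands=[{"delta_pos": [0, 0, -0.6], "rotation": [0, 0, 0]}, {"delta_pos": [0, 0, -1], "rotation": [0, 0, 0]}, {"delta_pos": [0, 0, -1], "rotation": [0, 0, 0]}, {"delta_pos": [0, 0, -1], "rotation": [0, 0, 0]}, {"delta_pos": [0, 0, -1], "rotation": [0, 0, 0]}, {"delta_pos": [0, 0, -0.6], "rotation": [0, 0, 0]}, {"delta_pos": [0, 0, 0], "rotation": [0, 0, 0]}])

```text
t: 67.05
tcp_pos: [0.6347, -0.1634, 0.124]
tcp_rot: [0.002, 0.007, 1.0, -0.0]
force: [0.5, 0.4, -1.2]
finger_gap: 0.0412
finger_force: 51.9
```

Run:
```python
from h import *
plan(.4795,.402,.12,89.5);plan(.4795,.402,.12,167.5)
```

```text
t 67.0 p [ 0.6347 -0.1634  0.124 ] psi 89.2 q6 -0.24 tilt -1.0 gap 0.0412 ff 51.9
  rot z units -0.03  then shift units x 8.01 y 28.20 z 0.20
t 67.0 p [ 0.6347 -0.1634  0.124 ] psi 89.2 q6 -0.24 tilt -1.0 gap 0.0412 ff 51.9
  rot z units -9.78  then shift units x -25.92 y 13.70 z 0.20
```

Request:
carry_out(commands=[{"delta_pos": [0.3, 1, 0], "rotation": [0, 0, 0]}, {"delta_pos": [0.3, 1, 0], "rotation": [0, 0, 0]}, {"delta_pos": [0.3, 1, 0], "rotation": [0, 0, 0]}, {"delta_pos": [0.3, 1, 0], "rotation": [0, 0, 0]}, {"delta_pos": [0.3, 1, 0], "rotation": [0, 0, 0]}, {"delta_pos": [0.3, 1, 0], "rotation": [0, 0, 0]}, {"delta_pos": [0.3, 1, 0], "rotation": [0, 0, 0]}, {"delta_pos": [0.3, 1, 0], "rotation": [0, 0, 0]}])

```text
t: 67.85
tcp_pos: [0.5865, -0.0001, 0.1212]
tcp_rot: [-0.001, 0.006, 1.0, 0.0]
force: [-0.2, 0.1, -1.9]
finger_gap: 0.0411
finger_force: 51.8
```

Request:
carry_out(commands=[{"delta_pos": [0.3, 1, 0], "rotation": [0, 0, 0]}, {"delta_pos": [0.3, 1, 0], "rotation": [0, 0, 0]}, {"delta_pos": [0.3, 1, 0], "rotation": [0, 0, 0]}, {"delta_pos": [0.3, 1, 0], "rotation": [0, 0, 0]}, {"delta_pos": [0.3, 1, 0], "rotation": [0, 0, 0]}, {"delta_pos": [0.3, 1, 0], "rotation": [0, 0, 0]}, {"delta_pos": [0.3, 1, 0], "rotation": [0, 0, 0]}, {"delta_pos": [0.3, 1, 0], "rotation": [0, 0, 0]}])

```text
t: 68.65
tcp_pos: [0.5402, 0.1601, 0.1212]
tcp_rot: [-0.0, 0.006, 1.0, -0.0]
force: [0.3, -1.4, -1.4]
finger_gap: 0.0407
finger_force: 51.8
```

Request:
carry_out(commands=[{"delta_pos": [0.3, 1, 0], "rotation": [0, 0, 0]}, {"delta_pos": [0.3, 1, 0], "rotation": [0, 0, 0]}, {"delta_pos": [0.3, 1, 0], "rotation": [0, 0, 0]}, {"delta_pos": [0.3, 1, 0], "rotation": [0, 0, 0]}, {"delta_pos": [0.3, 1, 0], "rotation": [0, 0, 0]}, {"delta_pos": [0.3, 1, 0], "rotation": [0, 0, 0]}, {"delta_pos": [0.3, 1, 0], "rotation": [0, 0, 0]}, {"delta_pos": [0.3, 1, 0], "rotation": [0, 0, 0]}])

```text
t: 69.45
tcp_pos: [0.494, 0.3203, 0.1212]
tcp_rot: [-0.0, 0.006, 1.0, -0.0]
force: [0.3, 0.1, -2.0]
finger_gap: 0.0411
finger_force: 51.8
```

Request:
carry_out(commands=[{"delta_pos": [0.2, 1, 0], "rotation": [0, 0, 0]}, {"delta_pos": [0.2, 1, 0], "rotation": [0, 0, 0]}, {"delta_pos": [0.2, 1, 0], "rotation": [0, 0, 0]}, {"delta_pos": [0.2, 1, 0], "rotation": [0, 0, 0]}, {"delta_pos": [0, 0, 0], "rotation": [0, 0, -0.8]}, {"delta_pos": [0, 0, 0], "rotation": [0, 0, -1]}, {"delta_pos": [0, 0, 0], "rotation": [0, 0, -1]}, {"delta_pos": [0, 0, 0], "rotation": [0, 0, -1]}])

```text
t: 70.25
tcp_pos: [0.4805, 0.3999, 0.1214]
tcp_rot: [-0.0, -0.259, 0.966, -0.0]
force: [0.8, 0.3, -2.0]
finger_gap: 0.0411
finger_force: 51.7
```

Request:
carry_out(commands=[{"delta_pos": [0, 0, 0], "rotation": [0, 0, -1]}, {"delta_pos": [0, 0, 0], "rotation": [0, 0, -1]}, {"delta_pos": [0, 0, 0], "rotation": [0, 0, -1]}, {"delta_pos": [0, 0, 0], "rotation": [0, 0, -1]}, {"delta_pos": [0, 0, 0], "rotation": [0, 0, -1]}, {"delta_pos": [0, 0, 0], "rotation": [0, 0, -1]}, {"delta_pos": [0, 0, 0], "rotation": [0, 0, 0]}, {"delta_pos": [0, 0, 0], "rotation": [0, 0, 0]}])

```text
t: 71.05
tcp_pos: [0.4808, 0.3995, 0.1215]
tcp_rot: [-0.0, -0.626, 0.78, 0.0]
force: [-0.2, -1.0, -2.1]
finger_gap: 0.0411
finger_force: 51.7
```

Run:
```python
from h import *
plan(.4795,.402,.027,167.5)
s=ctrl.get_image('scene')
print([(b[0],b[1].tolist()) for b in blobs(s,'blue',110,60) if b[1][1]>150])
```

```text
t 71.0 p [0.4808 0.3995 0.1215] psi 167.5 q6 -0.66 tilt -1.0 gap 0.0411 ff 51.7
  rot z units -0.00  then shift units x -0.11 y 0.09 z 4.73
[(191, [462.3, 166.1]), (704, [392.2, 192.9]), (169, [181.7, 216.5])]
```

Request:
carry_out(commands=[{"delta_pos": [-0.1, 0.1, 1], "rotation": [0, 0, 0]}, {"delta_pos": [0, 0, 1], "rotation": [0, 0, 0]}, {"delta_pos": [0, 0, 0.7], "rotation": [0, 0, 0]}, {"delta_pos": [0, 0, 0.7], "rotation": [0, 0, 0]}, {"delta_pos": [0, 0, 0.7], "rotation": [0, 0, 0]}, {"delta_pos": [0, 0, 0.6], "rotation": [0, 0, 0]}, {"delta_pos": [0, 0, 0], "rotation": [0, 0, 0]}, {"delta_pos": [0, 0, 0], "rotation": [0, 0, 0]}])

```text
t: 71.9
tcp_pos: [0.4797, 0.4013, 0.0277]
tcp_rot: [-0.0, -0.627, 0.779, 0.0]
force: [0.8, -0.3, -1.5]
finger_gap: 0.041
finger_force: 51.7
```

Request:
carry_out(commands=[{"delta_pos": [0, 0, 0], "rotation": [0, 0, 0]}, {"delta_pos": [0, 0, 0], "rotation": [0, 0, 0]}, {"delta_pos": [0, 0, 0], "rotation": [0, 0, 0]}, {"delta_pos": [0, 0, 0], "rotation": [0, 0, 0]}, {"delta_pos": [0, 0, -0.5], "rotation": [0, 0, 0]}, {"delta_pos": [0, 0, -1], "rotation": [0, 0, 0]}, {"delta_pos": [0, 0, -1], "rotation": [0, 0, 0]}, {"delta_pos": [0, 0, -1], "rotation": [0, 0, 0]}], grip=-0.45)

```text
t: 72.7
tcp_pos: [0.4797, 0.4014, 0.0993]
tcp_rot: [0.0, -0.627, 0.779, 0.0]
force: [0.2, 0.6, -0.5]
finger_gap: 0.0619
finger_force: 0.0
```

Request:
carry_out(commands=[{"delta_pos": [1, -0.5, -1], "rotation": [0, 0, 0]}, {"delta_pos": [1, -0.5, 0], "rotation": [0, 0, 0]}, {"delta_pos": [1, -0.5, 0], "rotation": [0, 0, 0]}, {"delta_pos": [1, -0.5, 0], "rotation": [0, 0, 0]}, {"delta_pos": [1, -0.5, 0], "rotation": [0, 0, 0]}, {"delta_pos": [1, -0.5, 0], "rotation": [0, 0, 0]}, {"delta_pos": [1, -0.5, 0], "rotation": [0, 0, 0]}, {"delta_pos": [1, -0.5, 0], "rotation": [0, 0, 0]}])

```text
t: 73.5
tcp_pos: [0.5239, 0.2271, 0.1187]
tcp_rot: [0.0, -0.627, 0.779, -0.0]
force: [-0.0, 0.1, -0.3]
finger_gap: 0.0621
finger_force: 0.0
```

Request:
carry_out(commands=[{"delta_pos": [1, -0.5, 0], "rotation": [0, 0, 0]}, {"delta_pos": [1, -0.5, 0], "rotation": [0, 0, 0]}, {"delta_pos": [1, -0.5, 0], "rotation": [0, 0, 0]}, {"delta_pos": [1, -0.5, 0], "rotation": [0, 0, 0]}, {"delta_pos": [1, -0.5, 0], "rotation": [0, 0, 0]}, {"delta_pos": [1, -0.5, 0], "rotation": [0, 0, 0]}, {"delta_pos": [1, -0.5, 0], "rotation": [0, 0, 0]}, {"delta_pos": [1, -0.5, 0], "rotation": [0, 0, 0]}])

```text
t: 74.3
tcp_pos: [0.5678, 0.0536, 0.1187]
tcp_rot: [0.0, -0.627, 0.779, -0.0]
force: [-0.0, -0.4, 0.5]
finger_gap: 0.0618
finger_force: 0.0
```

Request:
carry_out(commands=[{"delta_pos": [1, -0.5, 0], "rotation": [0, 0, 0]}, {"delta_pos": [1, -0.5, 0], "rotation": [0, 0, 0]}, {"delta_pos": [1, -0.5, 0], "rotation": [0, 0, 0]}, {"delta_pos": [1, -0.5, 0], "rotation": [0, 0, 0]}, {"delta_pos": [1, -0.5, 0], "rotation": [0, 0, 0]}, {"delta_pos": [1, -0.5, 0], "rotation": [0, 0, 0]}, {"delta_pos": [1, -0.5, 0], "rotation": [0, 0, 0]}, {"delta_pos": [1, -0.5, 0], "rotation": [0, 0, 0]}])

```text
t: 75.1
tcp_pos: [0.6117, -0.1198, 0.1187]
tcp_rot: [0.0, -0.627, 0.779, -0.0]
force: [-0.2, -0.2, 0.1]
finger_gap: 0.0619
finger_force: 0.0
```

Request:
carry_out(commands=[{"delta_pos": [0, 0, 0], "rotation": [0, 0, 0.8]}, {"delta_pos": [0, 0, 0], "rotation": [0, 0, 1]}, {"delta_pos": [0, 0, 0], "rotation": [0, 0, 1]}, {"delta_pos": [0, 0, 0], "rotation": [0, 0, 1]}, {"delta_pos": [0, 0, 0], "rotation": [0, 0, 1]}, {"delta_pos": [0, 0, 0], "rotation": [0, 0, 1]}, {"delta_pos": [0, 0, 0], "rotation": [0, 0, 1]}, {"delta_pos": [0, 0, 0], "rotation": [0, 0, 1]}])

```text
t: 75.9
tcp_pos: [0.6115, -0.1189, 0.1187]
tcp_rot: [0.0, -0.13, 0.992, -0.0]
force: [-0.1, 0.4, 0.2]
finger_gap: 0.0616
finger_force: 0.0
```

Request:
carry_out(commands=[{"delta_pos": [0, 0, 0], "rotation": [0, 0, 1]}, {"delta_pos": [0, 0, 0], "rotation": [0, 0, 1]}, {"delta_pos": [0, 0, 0], "rotation": [0, 0, 0]}, {"delta_pos": [0, 0, 0], "rotation": [0, 0, 0]}])

```text
t: 76.3
tcp_pos: [0.6116, -0.1189, 0.1183]
tcp_rot: [0.0, 0.005, 1.0, -0.0]
force: [-0.1, -0.3, 0.1]
finger_gap: 0.0617
finger_force: 0.0
```

Run:
```python
from h import *
plan(.635,-.2385,.016,89)
cass()
s=ctrl.get_image('scene')
for c in('yellow','blue','red','green'): print(c,[(b[0],b[1].tolist(),atz('scene',*b[1],.046).round(4).tolist()) for b in blobs(s,c,110,60) if b[1][1]>150 and b[0]<260])
```

```text
t 76.3 p [ 0.6116 -0.1189  0.1183] psi 89.4 q6 -0.18 tilt -1.0 gap 0.0617 ff 0.0
  rot z units 0.05  then shift units x -1.28 y -5.96 z 5.12
  cass green 185 [0.6814 0.241 ] yaw 76.6 [np.float64(0.031), np.float64(0.049)]
  cass yellow 228 [0.4801 0.4003] yaw 79.3 [np.float64(0.033), np.float64(0.052)]
yellow [(129, [402.2, 169.7], [0.4798, 0.3988])]
blue [(246, [452.8, 160.6], [0.444, 0.5678]), (170, [181.7, 216.5], [0.6408, -0.2361])]
red [(204, [362.6, 207.4], [0.6293, 0.241]), (175, [381.6, 202.3], [0.6127, 0.297]), (190, [398.2, 215.7], [0.6632, 0.3253])]
green [(189, [367.3, 221.6], [0.6799, 0.2399])]
```

Request:
carry_out(commands=[{"delta_pos": [-0.2, -1, 0], "rotation": [0, 0, 0.05]}, {"delta_pos": [-0.2, -1, 0], "rotation": [0, 0, 0]}, {"delta_pos": [-0.2, -1, 0], "rotation": [0, 0, 0]}, {"delta_pos": [-0.2, -1, 0], "rotation": [0, 0, 0]}, {"delta_pos": [-0.2, -1, 0], "rotation": [0, 0, 0]}, {"delta_pos": [-0.2, -0.96, 0], "rotation": [0, 0, 0]}, {"delta_pos": [0, 0, 1], "rotation": [0, 0, 0]}, {"delta_pos": [0, 0, 1], "rotation": [0, 0, 0]}])

```text
t: 77.2
tcp_pos: [0.6338, -0.2407, 0.0777]
tcp_rot: [0.001, 0.011, 1.0, -0.0]
force: [0.3, 0.2, -0.6]
finger_gap: 0.0617
finger_force: 0.0
```

Request:
carry_out(commands=[{"delta_pos": [0, 0, 1], "rotation": [0, 0, 0]}, {"delta_pos": [0, 0, 1], "rotation": [0, 0, 0]}, {"delta_pos": [0, 0, 1], "rotation": [0, 0, 0]}, {"delta_pos": [0, 0, 0.05], "rotation": [0, 0, 0]}, {"delta_pos": [0, 0, 0], "rotation": [0, 0, 0]}])

```text
t: 77.7
tcp_pos: [0.6329, -0.2391, 0.0165]
tcp_rot: [-0.001, 0.01, 1.0, 0.0]
force: [0.0, -0.9, 0.2]
finger_gap: 0.0621
finger_force: 0.0
```

Request:
carry_out(commands=[{"delta_pos": [0, 0, 0], "rotation": [0, 0, 0]}, {"delta_pos": [0, 0, 0], "rotation": [0, 0, 0]}, {"delta_pos": [0, 0, 0], "rotation": [0, 0, 0]}, {"delta_pos": [0, 0, 0], "rotation": [0, 0, 0]}, {"delta_pos": [0, 0, 0], "rotation": [0, 0, 0]}, {"delta_pos": [0, 0, 0], "rotation": [0, 0, 0]}, {"delta_pos": [0, 0, 0], "rotation": [0, 0, 0]}], grip=1)

```text
t: 78.4
tcp_pos: [0.6342, -0.2389, 0.0185]
tcp_rot: [0.001, 0.01, 1.0, -0.001]
force: [0.9, -0.6, 5.8]
finger_gap: 0.0413
finger_force: 53.6
```

Request:
carry_out(commands=[{"delta_pos": [0, 0, -0.6], "rotation": [0, 0, 0]}, {"delta_pos": [0, 0, -1], "rotation": [0, 0, 0]}, {"delta_pos": [0, 0, -1], "rotation": [0, 0, 0]}, {"delta_pos": [0, 0, -1], "rotation": [0, 0, 0]}, {"delta_pos": [0, 0, -1], "rotation": [0, 0, 0]}, {"delta_pos": [0, 0, -0.6], "rotation": [0, 0, 0]}, {"delta_pos": [0, 0, 0], "rotation": [0, 0, 0]}])

```text
t: 79.1
tcp_pos: [0.634, -0.2388, 0.1229]
tcp_rot: [0.001, 0.01, 1.0, -0.001]
force: [-0.0, -1.0, -2.7]
finger_gap: 0.0409
finger_force: 52.7
```

Run:
```python
from h import *
plan(.546,.3495,.12,89.0);plan(.546,.3495,.12,167.5)
```

```text
t 79.1 p [ 0.634  -0.2388  0.1229] psi 88.8 q6 -0.34 tilt -1.0 gap 0.0409 ff 52.7
  rot z units -0.02  then shift units x 4.91 y 29.34 z 0.15
t 79.1 p [ 0.634  -0.2388  0.1229] psi 88.8 q6 -0.34 tilt -1.0 gap 0.0409 ff 52.7
  rot z units -9.83  then shift units x -27.77 y 10.66 z 0.15
```

Request:
carry_out(commands=[{"delta_pos": [0.2, 1, 0], "rotation": [0, 0, 0]}, {"delta_pos": [0.2, 1, 0], "rotation": [0, 0, 0]}, {"delta_pos": [0.2, 1, 0], "rotation": [0, 0, 0]}, {"delta_pos": [0.2, 1, 0], "rotation": [0, 0, 0]}, {"delta_pos": [0.2, 1, 0], "rotation": [0, 0, 0]}, {"delta_pos": [0.2, 1, 0], "rotation": [0, 0, 0]}, {"delta_pos": [0.2, 1, 0], "rotation": [0, 0, 0]}, {"delta_pos": [0.2, 1, 0], "rotation": [0, 0, 0]}])

```text
t: 79.9
tcp_pos: [0.6038, -0.0758, 0.1208]
tcp_rot: [0.0, 0.01, 1.0, 0.0]
force: [0.5, 0.1, -1.4]
finger_gap: 0.0408
finger_force: 52.6
```

Request:
carry_out(commands=[{"delta_pos": [0.2, 1, 0], "rotation": [0, 0, 0]}, {"delta_pos": [0.2, 1, 0], "rotation": [0, 0, 0]}, {"delta_pos": [0.2, 1, 0], "rotation": [0, 0, 0]}, {"delta_pos": [0.2, 1, 0], "rotation": [0, 0, 0]}, {"delta_pos": [0.2, 1, 0], "rotation": [0, 0, 0]}, {"delta_pos": [0.2, 1, 0], "rotation": [0, 0, 0]}, {"delta_pos": [0.2, 1, 0], "rotation": [0, 0, 0]}, {"delta_pos": [0.2, 1, 0], "rotation": [0, 0, 0]}])

```text
t: 80.7
tcp_pos: [0.5747, 0.0847, 0.1208]
tcp_rot: [0.0, 0.01, 1.0, 0.0]
force: [-0.0, 0.4, -1.9]
finger_gap: 0.0412
finger_force: 52.6
```

Request:
carry_out(commands=[{"delta_pos": [0.2, 1, 0], "rotation": [0, 0, 0]}, {"delta_pos": [0.2, 1, 0], "rotation": [0, 0, 0]}, {"delta_pos": [0.2, 1, 0], "rotation": [0, 0, 0]}, {"delta_pos": [0.2, 1, 0], "rotation": [0, 0, 0]}, {"delta_pos": [0.2, 1, 0], "rotation": [0, 0, 0]}, {"delta_pos": [0.2, 1, 0], "rotation": [0, 0, 0]}, {"delta_pos": [0.2, 1, 0], "rotation": [0, 0, 0]}, {"delta_pos": [0.2, 1, 0], "rotation": [0, 0, 0]}])

```text
t: 81.5
tcp_pos: [0.5457, 0.2451, 0.1208]
tcp_rot: [0.0, 0.01, 1.0, 0.0]
force: [0.5, 0.0, -2.1]
finger_gap: 0.041
finger_force: 52.6
```

Request:
carry_out(commands=[{"delta_pos": [0.1, 1, 0], "rotation": [0, 0, 0]}, {"delta_pos": [0, 1, 0], "rotation": [0, 0, 0]}, {"delta_pos": [0, 1, 0], "rotation": [0, 0, 0]}, {"delta_pos": [0, 1, 0], "rotation": [0, 0, 0]}, {"delta_pos": [0, 1, 0], "rotation": [0, 0, 0]}, {"delta_pos": [0, 0.3, 0], "rotation": [0, 0, -0.85]}, {"delta_pos": [0, 0, 0], "rotation": [0, 0, -1]}, {"delta_pos": [0, 0, 0], "rotation": [0, 0, -1]}])

```text
t: 82.3
tcp_pos: [0.547, 0.3506, 0.1203]
tcp_rot: [-0.0, -0.191, 0.982, -0.0]
force: [-0.3, 0.2, -2.3]
finger_gap: 0.041
finger_force: 52.6
```

Request:
carry_out(commands=[{"delta_pos": [0, 0, 0], "rotation": [0, 0, -1]}, {"delta_pos": [0, 0, 0], "rotation": [0, 0, -1]}, {"delta_pos": [0, 0, 0], "rotation": [0, 0, -1]}, {"delta_pos": [0, 0, 0], "rotation": [0, 0, -1]}, {"delta_pos": [0, 0, 0], "rotation": [0, 0, -1]}, {"delta_pos": [0, 0, 0], "rotation": [0, 0, -1]}, {"delta_pos": [0, 0, 0], "rotation": [0, 0, -1]}, {"delta_pos": [0, 0, 0], "rotation": [0, 0, 0]}])

```text
t: 83.1
tcp_pos: [0.5471, 0.3501, 0.1205]
tcp_rot: [-0.0, -0.627, 0.779, 0.0]
force: [-0.4, 0.1, -1.8]
finger_gap: 0.0409
finger_force: 52.6
```

Run:
```python
from h import *
plan(.546,.3495,.026,167.5)
```

```text
t 83.1 p [0.5471 0.3501 0.1205] psi 167.7 q6 -0.79 tilt -1.0 gap 0.0409 ff 52.6
  rot z units 0.02  then shift units x 0.04 y 0.05 z 4.72
```

After releasing I'll climb and swing clear of the camera's view for a final check.

Request:
carry_out(commands=[{"delta_pos": [0.05, 0.05, 1], "rotation": [0, 0, 0]}, {"delta_pos": [0, 0, 1], "rotation": [0, 0, 0]}, {"delta_pos": [0, 0, 0.7], "rotation": [0, 0, 0]}, {"delta_pos": [0, 0, 0.7], "rotation": [0, 0, 0]}, {"delta_pos": [0, 0, 0.7], "rotation": [0, 0, 0]}, {"delta_pos": [0, 0, 0.6], "rotation": [0, 0, 0]}, {"delta_pos": [0, 0, 0], "rotation": [0, 0, 0]}, {"delta_pos": [0, 0, 0], "rotation": [0, 0, 0]}])

```text
t: 83.9
tcp_pos: [0.5458, 0.3486, 0.0267]
tcp_rot: [-0.0, -0.627, 0.779, 0.0]
force: [0.3, 0.2, -2.7]
finger_gap: 0.0412
finger_force: 53.2
```

Request:
carry_out(commands=[{"delta_pos": [0, 0, 0], "rotation": [0, 0, 0]}, {"delta_pos": [0, 0, 0], "rotation": [0, 0, 0]}, {"delta_pos": [0, 0, 0], "rotation": [0, 0, 0]}, {"delta_pos": [0, 0, 0], "rotation": [0, 0, 0]}, {"delta_pos": [0, 0, -0.5], "rotation": [0, 0, 0]}, {"delta_pos": [0, 0, -1], "rotation": [0, 0, 0]}, {"delta_pos": [0, 0, -1], "rotation": [0, 0, 0]}, {"delta_pos": [0, 0, -1], "rotation": [0, 0, 0]}], grip=-0.45)

```text
t: 84.7
tcp_pos: [0.5458, 0.3486, 0.0983]
tcp_rot: [0.0, -0.627, 0.779, -0.0]
force: [0.6, 0.5, 0.2]
finger_gap: 0.0619
finger_force: 0.0
```

Request:
carry_out(commands=[{"delta_pos": [1, 0, -1], "rotation": [0, 0, 0]}, {"delta_pos": [1, 0, -1], "rotation": [0, 0, 0]}, {"delta_pos": [1, 0, -1], "rotation": [0, 0, 0]}, {"delta_pos": [1, 0, 0], "rotation": [0, 0, 0]}, {"delta_pos": [1, 0, 0], "rotation": [0, 0, 0]}, {"delta_pos": [1, 0, 0], "rotation": [0, 0, 0]}, {"delta_pos": [1, 0, 0], "rotation": [0, 0, 0]}, {"delta_pos": [1, 0, 0], "rotation": [0, 0, 0]}])

```text
t: 85.5
tcp_pos: [0.5112, 0.191, 0.1569]
tcp_rot: [0.0, -0.627, 0.779, -0.0]
force: [-0.5, 0.6, 0.5]
finger_gap: 0.0618
finger_force: 0.0
```

Request:
carry_out(commands=[{"delta_pos": [1, 0, 0], "rotation": [0, 0, 0]}, {"delta_pos": [1, 0, 0], "rotation": [0, 0, 0]}, {"delta_pos": [1, 0, 0], "rotation": [0, 0, 0]}, {"delta_pos": [1, 0, 0], "rotation": [0, 0, 0]}, {"delta_pos": [1, 0, 0], "rotation": [0, 0, 0]}, {"delta_pos": [1, 0, 0], "rotation": [0, 0, 0]}, {"delta_pos": [1, 0, 0], "rotation": [0, 0, 0]}, {"delta_pos": [1, 0, 0], "rotation": [0, 0, 0]}])

```text
t: 86.3
tcp_pos: [0.4767, 0.0347, 0.1568]
tcp_rot: [0.0, -0.627, 0.779, 0.0]
force: [1.2, -0.1, 0.9]
finger_gap: 0.0616
finger_force: 0.0
```

Run:
```python
from h import *
t=cass()
s=ctrl.get_image('scene')
for c in('yellow','blue','red','green'): print(c,[(b[0],b[1].tolist(),atz('scene',*b[1],.046).round(4).tolist()) for b in blobs(s,c,110,60) if b[1][1]>150 and b[0]<260])
f=lambda i,a,b,c,d,w:cv2.resize(i[a:b,c:d],(w,300),interpolation=cv2.INTER_CUBIC)
cv2.imwrite('pics/z.png',np.vstack([np.hstack([f(t,130,260,70,200,300),f(s,160,260,310,477,500)]),np.hstack([f(t,150,230,370,470,375),f(s,150,250,50,192,425)])]))
```

```text
cass green 186 [0.6814 0.241 ] yaw 76.6 [np.float64(0.031), np.float64(0.049)]
  cass blue 209 [0.5472 0.3501] yaw 78.2 [np.float64(0.032), np.float64(0.051)]
yellow [(124, [383.4, 172.8], [0.4913, 0.3388]), (129, [402.2, 169.7], [0.4798, 0.3988]), (157, [418.6, 181.2], [0.5328, 0.4282])]
blue [(254, [452.2, 159.9], [0.4405, 0.5675]), (142, [372.5, 188.6], [0.5577, 0.2877]), (145, [392.6, 185.2], [0.5463, 0.3484]), (154, [409.2, 197.9], [0.5993, 0.3771])]
red [(206, [362.6, 207.5], [0.6297, 0.2409]), (177, [381.5, 202.3], [0.6126, 0.2967]), (193, [398.3, 215.6], [0.6629, 0.3257])]
green [(188, [367.4, 221.6], [0.68, 0.2401])]
```

View pics/z.png

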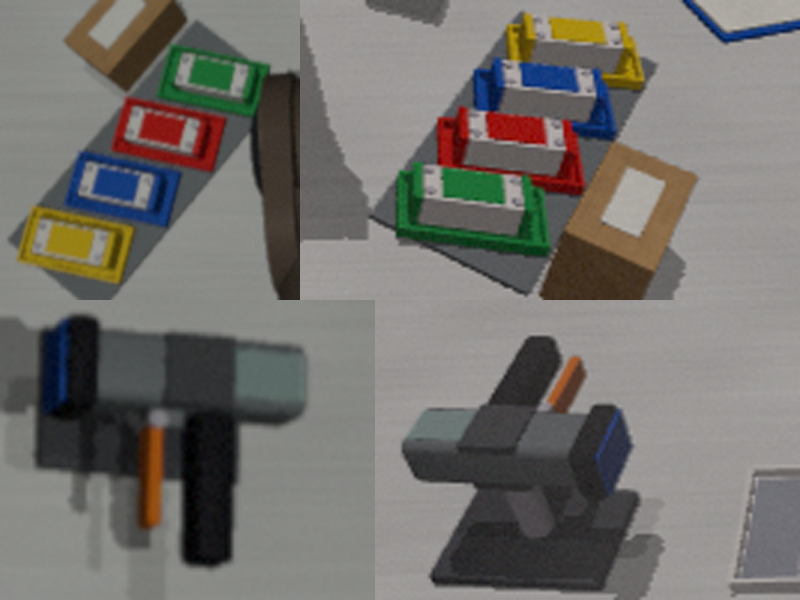

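The picture shows each cassette flat, label up, in the pocket of its own colour. The trigger is at rest and the wipes box has not been touched. I'm handing in.

```bash
python3 -c "
from bench import ctrl
print(ctrl.close_job())"
```

```text
the job is handed in; nothing more can be done
None
```

The job is handed in at about 86 s of the 210 s limit: all four cassettes were read in the tray and now lie flat, label up, in the pockets of their own colours, though the hand-in returned no verdict.

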